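# Pry open the stuck cover of the card sealer with a counting spatula

### The arm

A 6-joint arm with a two-finger parallel gripper is mounted at the origin on the work surface. World frame = base frame: x ahead of the robot, y to its left, z up, the work surface at z = 0. Lengths are in m, angles in rad, forces in N, time in s.
With the tool pointing down it reaches from about 0.4 to 0.825 m from the base axis. Payload 7 kg.
Tool frame: the origin (TCP) lies on the centre line of the jaws, within the pads' length; the fingertips stand 25 mm ahead of it and the grasp point (between the pads) lies 6 mm ahead of it; z points along the fingers, y is the direction in which the jaws open and shut (so a half turn about z gives the same grasp; the last joint's range is limited). The gripper opens to 88 mm and grips with 3 to 60 N. Pads are 19 mm wide; open, the fingers measure 130 mm over their backs; the gripper's body (78 mm by 193 mm) begins 47 mm behind the grasp point.
Start: joints at [1.539, 0.359, 0.012, 0, -1.224, -0.288], TCP at [0.212, 0.641, 0.252] pointing down, gripper open.
Joint ranges: [-3.07, 3.07], [-1.43, 2.12], [-1.02, 1.25], [-3.03, 1.67], [-3.05, -0], [-3.03, 3.03]. Speed limits (rad/s): [2.39, 2.39, 3.01, 3.14, 3.14, 3.14].

### API

Orientations are given as [roll, pitch, yaw] about the fixed x, y, z axes, in that order (R = Rz(yaw) Ry(pitch) Rx(roll)).
In Python, from station import * gives the robot as it stands. The module is installed in compiled form; this text tells all that it offers.
- The arm moves only by the tool step_arm, never from a script. Its argument "commands" is text: rows parted by semicolons, each of 6 numbers parted by spaces: the shift along the tool's x, y, z in mm, then the turn, a rotation vector about the tool's x, y, z in rad. A call has 1 to 8 rows; each row shifts and turns the commanded pose from where the row before left it, along the tool's axes as they then stand; what a row does not reach is not made up. A row lasts 1/8 s, in which the tool goes at most 62.5 mm and 10.7 degrees, less where a joint would pass 70% of its speed; a pose out of reach is approached as far as the arm can. A call is refused whole if a number of a shift passes 62.5 or a number of a turn 0.188, either way. A call with a gripper value outside its range is refused whole. "jaw" is the finger opening in mm, from 0 to 87.6, set as the call begins (left out, the last holds). The fingers move at their own pace and stop on an object; "grip_force" is the grip in N (left out, the last holds). Time passes only in rows, so rows that do not move let the fingers close. It gives the time, the measured TCP pose, the force and the opening at its end, in the units of the state.
- get_state(): the state, without advancing time (a new reading comes with each control period).
- grab_frame(name): name is "scene" or "top" or "wrist"; returns a dict with "frame" (400x640x3 uint8, red, green, blue), "fovy" (degrees; the focal length in pixels is half the picture's height over the tangent of half this angle, whatever the lens; pixels are square), "cx", "cy" (the principal point, pixels), "rvec" (rotation vector, rad) and "tvec" (3), from world to camera coordinates, as OpenCV has them; the wrist camera has in their place "tool_from_camera" (4x4, takes a point from camera to tool coordinates, whose origin is the TCP and whose axes are the flange's). Camera axes: x right, y down, z forward; pixel columns grow to the right and rows downward; lengths in m; the calibration is good to about 2 mm. A picture is of the moment at which its call begins: read the wrist's pose just before it. There is no depth.
- job_done(): hands the job in, once; it reports no verdict.
Trained networks look in a picture, given as the dict that the camera call returned (one of the last four; its "shot" number tells which), for a name from the list of things; names that differ only in an ending like _2 or _b are one class to them, and where a whole thing is asked for, a point or a joint stands for the part that bears it (a point fixed in the world has none). Each returns a list of dicts, best first, with "conf" (0 to 1); they miss things now and then, are a little off and sometimes report something else, mostly with a low value. They report only what shows in the picture. A call takes as long as a camera call. They do not tell look-alikes from the thing itself.
- recognise(picture, name): "pixel" ([column, row] in pixels, amid what is visible of it).
The state is a dict: "t": time; "q": joint angles; "qd": joint speeds; "joint_efforts": joint torques, N m; "eef_pos": TCP position; "ee_rot": TCP orientation; "force": force on the tool from outside, world axes, zero at the start; "moment": the same for the moment, N m; "width": finger opening in m.
Only numpy, scipy, OpenCV 4.12 (cv2) and the standard library are available. Lean on these libraries where they do the work, as an engineer would, in place of code of your own. Each camera call takes 0.05 s, during which the arm holds its last target.

### The job

The hinged cover of the pill-card sealer is stuck shut. Pick up the counting spatula, slide its blade along the slope well into the pry slot while the cover is still shut, lever the cover up until it stands well open by itself (at least 45 degrees), then lay the spatula flat back on the counting mat and let go. Touch the sealer with nothing but the spatula, and leave the bottles, caps, cup and pen where they are.

Things in the scene. Friction and masses are not known exactly. Their poses are not given: they have to be found in the camera images.
- sealer: Pill-card sealer, fixed: white-grey sloped console, 175 mm deep (x), 180 mm wide (y), 230 mm tall, with an aluminium cover on top. Origin: on the counter under its middle. x points from its low front to its high rear, where the hinge is; y to its left, z up. The shut cover slopes 30 degrees. Before its grey base (x below -0.04) all is free from the counter up to 95 mm, under the overhanging rim.
- slot (a point): Middle of the pry slot's mouth in the white rim, at the shut cover's front edge (sealer frame x -0.066, y 0, z 0.144; sealer's axes). Slot 70 mm wide (y), 14 mm high (7 mm either side, square to the slope); from here 30 mm deep, up and rearward along the 30-degree slope, then a hollow 40 mm deep. Roof: the cover. Fixed floor and cheeks stand out 15 mm before the cover: a notch seen from above.
- hinge (a point): Middle of the cover's hinge line, along the sealer's y axis (sealer frame x 0.060, y 0, z 0.225; sealer's axes). The cover's underside lies in a plane through this line; the cover is 180 mm wide, 6 mm thick, 0.10 kg, and its front edge is 152 mm from the hinge.
- cover (a joint): Opening angle of the cover in rad: 0 shut, grows as the front edge rises, stop at 1.3. The stiff hinge stays where it is left; lifting near the front edge takes about 2 N. It needs a thin blade: no handle.
- spatula: Counting spatula, loose, 0.09 kg, 200 mm long, lying flat on the mat. Origin: on its underside, midway along it. x points along the blade towards its tip, z up when it lies flat. Black handle from x -0.100 to +0.005, 18 mm wide (y), 22 mm high (z 0 to 0.022); steel blade from x 0.005 to 0.100, 30 mm wide, 2.6 mm thick, flush with the underside (z 0 to 0.0026).
- blade_tip (a point): Middle of the blade's tip edge (spatula frame x 0.100, y 0, z 0.0013).
- handle_mid (a point): Good grip point near the handle's middle (spatula frame x -0.030, y 0, z 0.011).
- mat: White counting mat, fixed on the counter, 260 mm (x) by 200 mm (y), 3 mm thick. Origin: centre of its underside.
- cap_a: Loose grey bottle cap, 38 mm across, 14 mm high, on the mat. Origin: centre of the underside. Leave alone.
- cap_b: A second such cap on the mat. Leave alone.
- bottle_a: White pill bottle, 52 mm across, 85 mm tall, beside the sealer. Origin: centre of the underside. Leave alone.
- bottle_b: Amber pill bottle, 48 mm across, 75 mm tall, on the sealer's other side. Origin: centre of the underside. Leave alone.
- bottle_c: White pill bottle, 60 mm across, 100 mm tall, off to the left. Origin: centre of the underside. Leave alone.
- pen: Pen, 135 mm long, 9 mm thick, lying on the counter. Origin: middle of the underside. Leave alone.
- pill_cup: Small white cup, 60 mm across, 45 mm tall. Origin: centre of the underside. Leave alone.
Not all that is in view belongs to the job. What is meant by the spatula is not red, and is the larger of those in its own colour.

How it is judged:
On the way, in this order (a step that is already met when the one before it is completed fails the run):
1. the blade is slid at least 20 mm into the slot along the slope, tilted over 20 degrees, the cover still shut (under 0.06 rad) (x of blade_tip in the frame of slot above 0.017 m and z of blade_tip in the frame of slot between -0.003 and 0.026 m and y of blade_tip in the frame of slot between -0.04 and 0.04 m and angle between spatula's own z axis and vertical above 0.35 rad and value of joint cover below 0.06 rad), for 0.05 s.
2. the blade is lifting the cover (over 0.2 rad, spatula pressing on it) (value of joint cover above 0.2 rad and contact force between spatula and sealer above 0.2 N), for 0.05 s.
3. the cover is open at least 43 degrees (0.75 rad) (value of joint cover above 0.75 rad), for 0.2 s.
At the end, for the whole second after the job is handed in: The cover stands open by at least 0.75 rad (43 degrees) and still; the spatula lies flat (within 7 degrees), right way up and at rest on the mat, its middle inside the mat's outline (within 110 mm along x and 90 mm along y of the mat's centre), released (value of joint cover above 0.75 rad and velocity of joint cover between -0.05 and 0.05 rad/s and x of spatula in the frame of mat between -0.11 and 0.11 m and y of spatula in the frame of mat between -0.09 and 0.09 m and height (world z) of spatula below 0.01 m and angle between spatula's own z axis and vertical below 0.12 rad and linear speed of spatula below 0.02 m/s); the robot touches nothing.
It fails at once if the gripper or arm touches the sealer or its cover (contact force between any of the fingers, the arm and sealer above 1 N).
It fails at once if a bottle, cap, the cup or the pen is moved more than 25 mm (distance of any of cap_a, cap_b, bottle_a, bottle_b, bottle_c, pen, pill_cup from where it was at the start of the episode above 0.025 m).
It also fails if it takes over 61 s, if anything falls off the work surface, if the arm or the gripper's body presses on something with over 40 N, if the wrist force passes 120 N, or if a joint passes its speed limit or range.

## Working session

There is one attempt and no reset: what is moved stays moved. The work goes in short steps, Python scripts to look and compute and a tool call to move; the robot and the scene stay as the last step left them, time stands still between calls to the robot, and variables do not carry over. Pictures are saved under pics/ and viewed, and the job is handed in when it is done.

Besides the shell and the picture viewer there is one more tool, called after ">>>" as name(argument=value, ...), one argument or row to a line, values as JSON. step_arm: Moves the arm, as the interface text tells. Its arguments: {"type":"object","properties":{"commands":{"type":"string"},"jaw":{"type":"number"},"grip_force":{"type":"number"}},"required":["commands"]}

```bash
mkdir -p pics; cat > h.py <<'E'
from station import *
import numpy as np, cv2
from scipy.spatial.transform import Rotation as Rn
def cam(p):
    f=200/np.tan(np.radians(p["fovy"])/2)
    K=np.array([[f,0,p["cx"]],[0,f,p["cy"]],[0,0,1.]])
    return K
def world(p,st=None):
    if "rvec" in p:
        R=cv2.Rodrigues(np.array(p["rvec"],float))[0];t=np.array(p["tvec"],float).ravel()
        return R,t
    T=np.eye(4);T[:3,:3]=Rn.from_euler('xyz',st["ee_rot"]).as_matrix();T[:3,3]=st["eef_pos"]
    M=np.linalg.inv(T@np.array(p["tool_from_camera"]))
    return M[:3,:3],M[:3,3]
def proj(p,X,st=None):
    R,t=world(p,st);x=(R@np.atleast_2d(X).T).T+t
    u=(cam(p)@x.T).T;return u[:,:2]/u[:,2:]
def ray(p,uv,st=None):
    R,t=world(p,st);d=R.T@np.linalg.inv(cam(p))@np.array([uv[0],uv[1],1.]);c=-R.T@t
    return c,d/np.linalg.norm(d)
def atz(p,uv,z,st=None):
    c,d=ray(p,uv,st);return c+d*(z-c[2])/d[2]
def tri(rs):
    A=np.zeros((3,3));b=np.zeros(3)
    for c,d in rs:
        P=np.eye(3)-np.outer(d,d);A+=P;b+=P@c
    X=np.linalg.solve(A,b);return X,[np.linalg.norm((np.eye(3)-np.outer(d,d))@(X-c)) for c,d in rs]
def save(p,n,s=1):
    cv2.imwrite("pics/"+n+".png",p["frame"][:,:,::-1])
E
python3 - <<'E'
from h import *
import pickle
st=get_state();print({k:np.round(v,3).tolist() for k,v in st.items()})
P={}
for n in ["scene","top","wrist"]:
    P[n]=grab_frame(n);save(P[n],n+"0")
    print(n,{k:np.round(v,3).tolist() for k,v in P[n].items() if k!="frame"})
pickle.dump((st,P),open("p0.pkl","wb"))
for n in ["scene","top"]:
  for t in ["sealer","slot","spatula","blade_tip","handle_mid","mat","cap_a","bottle_a","pen","pill_cup","hinge"]:
    try:
        for r in recognise(P[n],t)[:4]: print(n,t,np.round(r["pixel"],1),round(r["conf"],2))
    except Exception as e: print(n,t,e)
E
```

```text
{'t': 0.0, 'q': [1.539, 0.359, 0.011, -0.0, -1.224, -0.288], 'qd': [-0.0, 0.001, 0.001, 0.001, 0.002, 0.001], 'joint_efforts': [0.0, -58.271, 29.307, 6.997, 0.007, -0.0], 'eef_pos': [0.212, 0.64, 0.251], 'ee_rot': [3.14, -0.0, -0.32], 'force': [-1.21, 0.144, 0.059], 'moment': [-0.01, -0.01, 0.003], 'width': 0.088}
scene {'fovy': 57.728, 'cx': 322.915, 'cy': 196.581, 'rvec': [2.132, 1.243, -0.498], 'tvec': [-0.263, -0.247, 1.671], 'shot': 1}
top {'fovy': 52.651, 'cx': 318.804, 'cy': 198.99, 'rvec': [2.164, -2.15, 0.138], 'tvec': [0.001, 0.579, 1.168], 'shot': 2}
wrist {'fovy': 66.341, 'cx': 322.342, 'cy': 199.855, 'tool_from_camera': [[0.001, -0.953, -0.302, 0.082], [1.0, 0.001, 0.001, -0.002], [-0.0, -0.302, 0.953, -0.133], [0.0, 0.0, 0.0, 1.0]], 'shot': 3}
scene sealer [402.6 210. ] 0.72
scene slot [400.1 212. ] 0.86
scene spatula [288.4 270.2] 0.97
scene spatula [256.  205.4] 0.79
scene spatula [221.2 290.7] 0.55
scene blade_tip [287.3 267.6] 0.9
scene blade_tip [224.9 290.3] 0.52
scene handle_mid [286.4 266.5] 0.97
scene handle_mid [254.1 204.8] 0.67
scene handle_mid [222.2 288.9]
[... 218 characters left out ...]
08.9] 0.76
top sealer [245.4 149.7] 0.76
top slot [241.8 152.4] 0.97
top spatula [380.1 288.3] 0.86
top spatula [385.  176.7] 0.76
top spatula [454.  185.2] 0.53
top spatula [246.4 151.5] 0.47
top blade_tip [381.2 286.4] 0.84
top blade_tip [384.6 176.1] 0.8
top blade_tip [453.4 188.4] 0.79
top blade_tip [244.8 149.9] 0.57
top handle_mid [381.9 288.4] 0.97
top handle_mid [457.8 187.9] 0.77
top handle_mid [385.1 174.7] 0.73
top handle_mid [453.9 273. ] 0.65
top mat [380.  172.7] 0.65
top cap_a [411.1 165.4] 0.69
top bottle_a [290.2 148.7] 0.69
top bottle_a [208.8 169.4] 0.64
top bottle_a [166.7 253.5] 0.6
top pill_cup [452.8 272.5] 0.89
top hinge [241.8 150.4] 0.98
top hinge [386.9 174. ] 0.15
```

View pics/scene0.png

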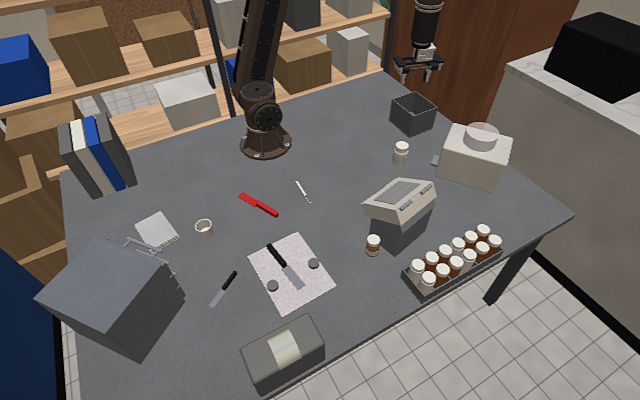

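View pics/top0.png

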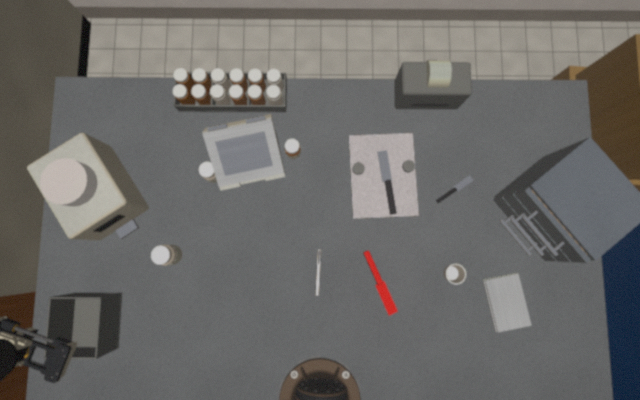

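View pics/wrist0.png

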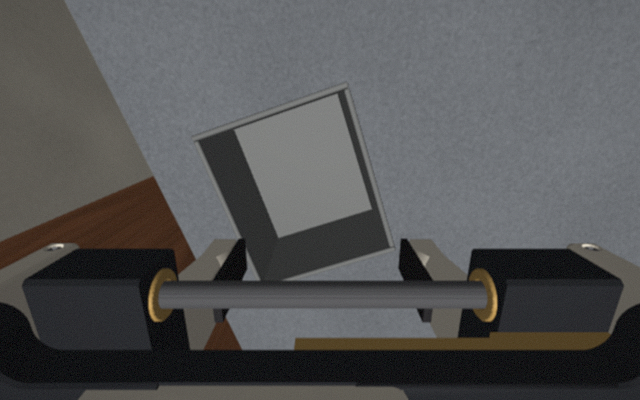

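```bash
python3 - <<'E'
from h import *
import pickle
st,P=pickle.load(open("p0.pkl","rb"))
c=P["top"]["frame"][100:220,180:440];a=cv2.resize(c,None,fx=3,fy=3,interpolation=cv2.INTER_CUBIC)
cv2.imwrite("pics/topc.png",a[:,:,::-1])
c=P["scene"]["frame"][160:300,240:450];a=cv2.resize(c,None,fx=3.8,fy=3.8,interpolation=cv2.INTER_CUBIC)
cv2.imwrite("pics/scenec.png",a[:,:,::-1])
for z in (0,.003,.2): print(z,[np.round(atz(P["top"],uv,z),3) for uv in [(243,152),(387,182),(320,390)]])
E
```

```text
0 [array([0.729, 0.241, 0.   ]), array([ 0.638, -0.206,  0.   ]), array([ 0.026, -0.003,  0.   ])]
0.003 [array([0.729, 0.241, 0.003]), array([ 0.637, -0.205,  0.003]), array([ 0.027, -0.003,  0.003])]
0.2 [array([0.68 , 0.203, 0.2  ]), array([ 0.604, -0.171,  0.2  ]), array([ 0.091, -0.001,  0.2  ])]
```

View pics/topc.png

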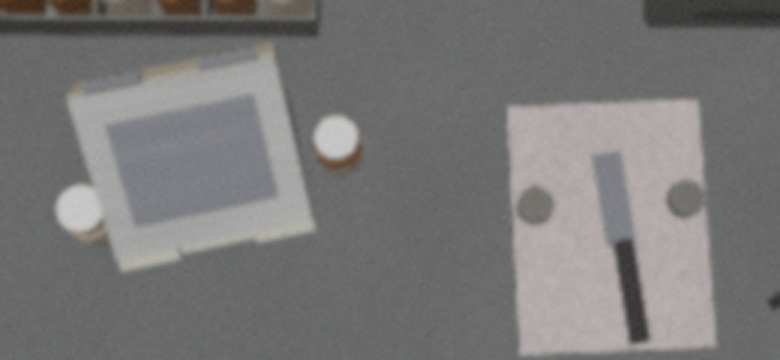

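View pics/scenec.png

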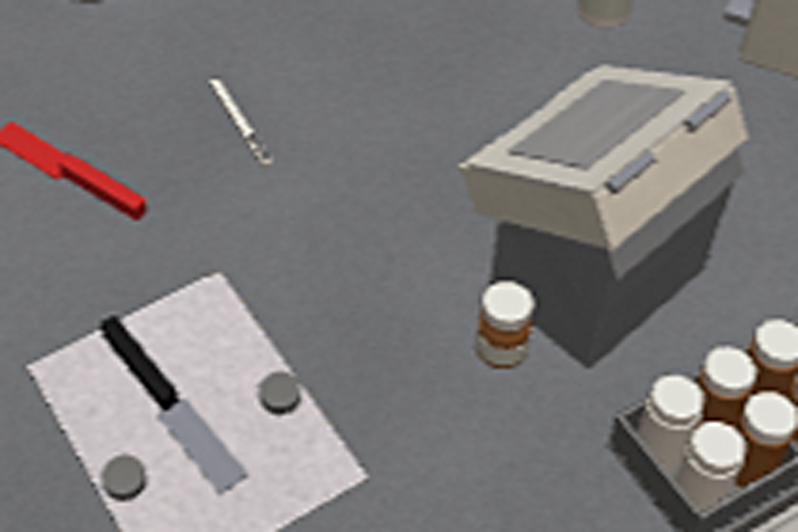

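```bash
cat >> h.py <<'E'
def delta(pos,rpy):
    st=get_state();R=Rn.from_euler('xyz',st["ee_rot"]);G=Rn.from_euler('xyz',rpy) if not isinstance(rpy,Rn) else rpy
    print("t",round(st["t"],2),"now",np.round(st["eef_pos"],4),np.round(st["ee_rot"],3),"F",np.round(st["force"],2),"w",round(st["width"],4))
    print("turn first: rotvec",np.round((R.inv()*G).as_rotvec(),4))
    d=np.array(pos)-st["eef_pos"]
    print("shift mm in present axes",np.round(R.inv().apply(d)*1e3,1)," in goal axes",np.round(G.inv().apply(d)*1e3,1))
E
python3 -c "
from h import *
delta([.54,.175,.42],[np.pi,0,.2])"
```

```text
t 1.25 now [0.2122 0.6407 0.2515] [ 3.142  0.    -0.32 ] F [-0.16  0.6   1.03] w 0.0879
turn first: rotvec [ 0.000e+00  1.000e-04 -5.198e-01]
shift mm in present axes [ 457.6  339.1 -168.5]  in goal axes [ 228.7  521.6 -168.5]
```

>>> step_arm(
  commands="0 0 -60 0 0 0; 30 22 -50 0 0 0; 50 38 -30 0 0 0; 50 38 -28.5 0 0 0; 50 38 0 0 0 0; 50 38 0 0 0 0; 50 38 0 0 0 0; 50 38 0 0 0 0",
)

```text
t: 2.25
eef_pos: [0.44, 0.3089, 0.4148]
ee_rot: [-3.141, -0.0, -0.319]
force: [0.7, 0.8, 0.5]
width: 0.0876
```

>>> step_arm(
  commands="50 37 0 0 0 0; 50 37 0 0 0 0; 27.6 15.1 0 0 0 -0.173; 0 0 0 0 0 -0.173; 0 0 0 0 0 -0.173; 0 0 0 0 0 0; 0 0 0 0 0 0",
)

```text
t: 3.12
eef_pos: [0.5323, 0.1862, 0.4144]
ee_rot: [-3.142, -0.0, 0.196]
force: [-0.0, -0.0, -1.1]
width: 0.0876
```

```bash
python3 - <<'E'
from h import *
import pickle
delta([.54,.175,.42],[np.pi,0,.2])
st=get_state();p=grab_frame("wrist");save(p,"w1");pickle.dump((st,p),open("p1.pkl","wb"))
E
```

```text
t 3.12 now [0.5323 0.1862 0.4144] [-3.142 -0.     0.196] F [-0.01 -0.05 -1.07] w 0.0876
turn first: rotvec [-0.0001 -0.0001 -0.0045]
shift mm in present axes [ 5.4 12.4 -5.6]  in goal axes [ 5.3 12.5 -5.6]
```

View pics/w1.png

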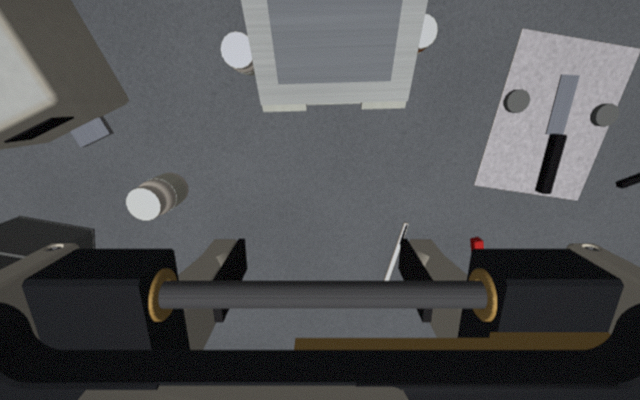

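>>> step_arm(
  commands="50 0 0 0 0 0; 50 0 0 0 0 0; 20 0 0 0 0 0; 0 0 0 0 0 0; 0 0 0 0 0 0",
)

```text
t: 3.8
eef_pos: [0.6497, 0.2099, 0.4144]
ee_rot: [3.142, 0.0, 0.198]
force: [-0.5, 0.5, 0.1]
width: 0.0876
```

```bash
python3 - <<'E'
from h import *
import pickle
delta([.54,.175,.42],[np.pi,0,.2])
st=get_state();p=grab_frame("wrist");save(p,"w2");pickle.dump((st,p),open("p2.pkl","wb"))
c=cv2.resize(p["frame"][60:260,180:450],None,fx=2.9,fy=2.9,interpolation=cv2.INTER_CUBIC);cv2.imwrite("pics/w2c.png",c[:,:,::-1])
p=pickle.load(open("p1.pkl","rb"))[1]
c=cv2.resize(p["frame"][0:130,220:440],None,fx=3.6,fy=3.6,interpolation=cv2.INTER_CUBIC);cv2.imwrite("pics/w1c.png",c[:,:,::-1])
E
```

```text
t 3.8 now [0.6497 0.2099 0.4144] [3.142 0.    0.198] F [-0.53  0.48  0.12] w 0.0876
turn first: rotvec [ 0.0001  0.0001 -0.0017]
shift mm in present axes [-114.4   12.6   -5.6]  in goal axes [-114.4   12.4   -5.6]
```

View pics/w2.png

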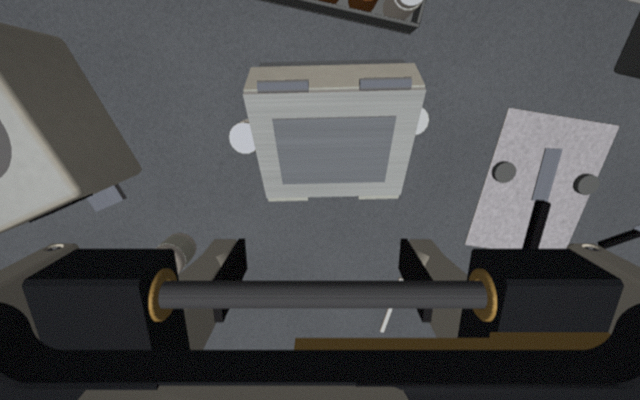

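View pics/w1c.png

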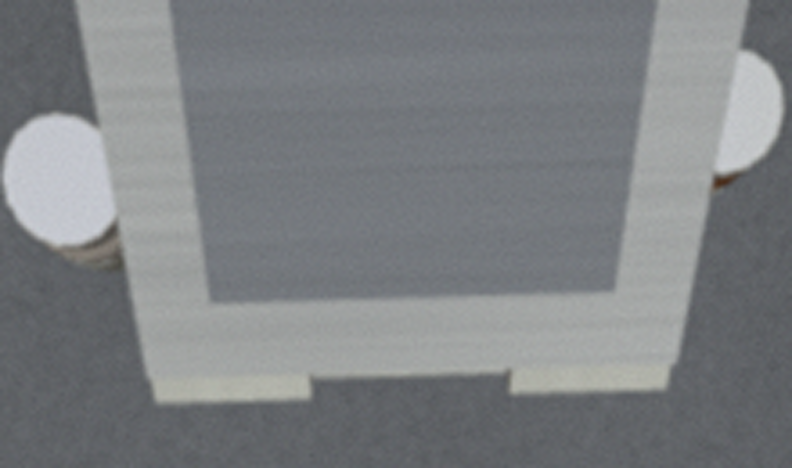

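View pics/w2c.png

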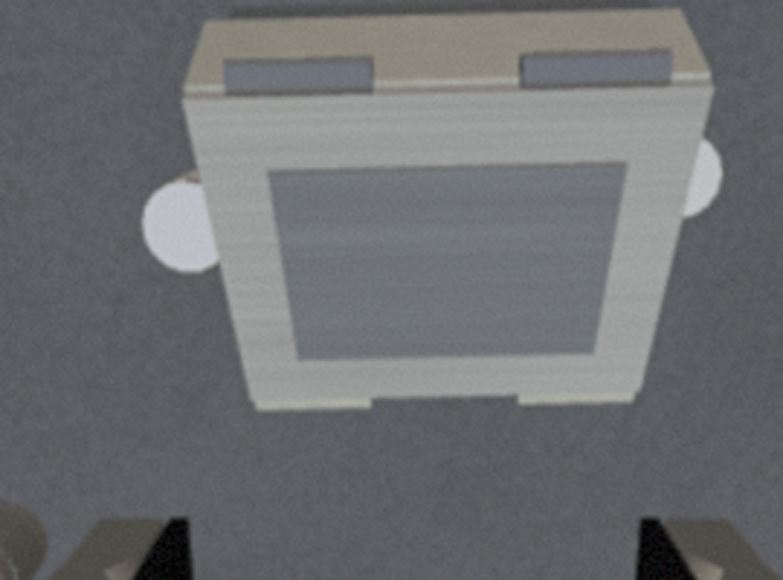

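```bash
cat > fit.py <<'E'
from h import *
import pickle
from scipy.optimize import least_squares
s1,p1=pickle.load(open("p1.pkl","rb"));s2,p2=pickle.load(open("p2.pkl","rb"))
a=lambda x,y,s,ox,oy:((x+.5)/s-.5+ox,(y+.5)/s-.5+oy)
W1={k:a(*v,3.6,220,0) for k,v in dict(fl=(150,379),fr=(674,362),nl=(312,377),nr=(510,371)).items()}
W2={k:a(*v,2.9,180,60) for k,v in dict(fl=(250,402),fr=(640,391),nl=(371,400),nr=(518,396),rl=(183,97),rr=(712,88)).items()}
for k in W1:
    X,e=tri([ray(p1,W1[k],s1),ray(p2,W2[k],s2)]);print(k,np.round(X,4),np.round(e,4))
M=dict(fl=(-.0746,.09,.154),fr=(-.0746,-.09,.154),nl=(-.0746,.035,.154),nr=(-.0746,-.035,.154),rl=(.057,.09,.2302),rr=(.057,-.09,.2302))
def T(v,X):
    c,s=np.cos(v[2]),np.sin(v[2]);return np.array([v[0]+c*X[0]-s*X[1],v[1]+s*X[0]+c*X[1],X[2]+v[3]])
def res(v,free=1):
    r=[]
    v=list(v)+[0]*(4-len(v))
    for W,p,s in((W1,p1,s1),(W2,p2,s2)):
        for k,uv in W.items():
            r+=list(proj(p,T(v,M[k]),s)[0]-uv)
    return np.array(r)
if __name__=="__main__":
  for n in (3,4):
    o=least_squares(res,[.68,.2,.2,0][:n],loss='soft_l1');print(np.round(o.x,4));print(np.round(res(o.x).reshape(-1,2),1).tolist())
    v=list(o.x)+[0];print("slot",np.round(T(v[:4],(-.066,0,.144)),4))
E
python3 fit.py
```

```text
fl [0.5964 0.277  0.1557] [0.0006 0.0006]
fr [0.6368 0.1026 0.1547] [0.0005 0.0005]
nl [0.6079 0.2228 0.1542] [0.0002 0.0002]
nr [0.623  0.1567 0.1537] [0.0002 0.0002]
[0.6884 0.2062 0.223 ]
[[-0.7, 0.5], [0.6, 1.2], [-1.0, -0.2], [1.1, -0.1], [0.2, 0.0], [-0.3, 0.8], [-0.6, -0.2], [0.8, -0.0], [-0.9, 0.0], [1.0, -1.5]]
slot [0.624  0.1916 0.144 ]
[ 0.6882  0.2061  0.2227 -0.0025]
[[-0.3, 0.6], [0.1, 1.4], [-0.8, -0.0], [0.9, 0.1], [0.6, -0.4], [-0.7, 0.4], [-0.5, -0.6], [0.6, -0.4], [-0.1, 0.3], [0.3, -1.1]]
slot [0.6238 0.1915 0.1415]
```

```bash
python3 - <<'E'
from h import *
import pickle
s1,p1=pickle.load(open("p1.pkl","rb"))
t=atz(p1,(569,76),.005,s1);h=atz(p1,(544,192),.02,s1);print(t,h,np.linalg.norm(t-h),np.arctan2(*(t-h)[[1,0]]))
_,P=pickle.load(open("p0.pkl","rb"))
a=lambda x,y:((x+.5)/3-.5+180,(y+.5)/3-.5+100)
t=atz(P["top"],a(608,155),.005);h=atz(P["top"],a(640,340),.02);print(t,h,np.linalg.norm(t-h),np.arctan2(*(t-h)[[1,0]]))
delta([.60,-.20,.3],[np.pi,0,.17])
E
```

```text
[ 0.7342606  -0.18674887  0.005     ] [ 0.5416913  -0.21605373  0.02      ] 0.1953630194288207 0.15101957264603755
[ 0.73335146 -0.19197635  0.005     ] [ 0.54000058 -0.21911386  0.02      ] 0.1958213679614614 0.1394428442287518
t 3.85 now [0.6494 0.2099 0.4148] [-3.141e+00 -1.000e-03  1.990e-01] F [-0.58  0.2   0.15] w 0.0877
turn first: rotvec [-0.0002 -0.0005  0.0287]
shift mm in present axes [-129.4  392.1  114.7]  in goal axes [-118.1  395.6  114.8]
```

>>> step_arm(
  commands="-16 55 0 0 0 0; -16 55 0 0 0 0; -16 55 0 0 0 0; -16 55 10 0 0 0; -16 55 30 0 0 0; -16 55 40 0 0 0; -16 55 35 0 0 0.05; 0 0 0 0 0 0",
)

```text
t: 4.85
eef_pos: [0.6148, -0.1805, 0.3047]
ee_rot: [-3.141, 0.004, 0.144]
force: [0.1, 0.1, 0.5]
width: 0.0876
```

>>> step_arm(
  commands="0 0 0 0 0 0; 0 0 0 0 0 0",
)

```text
t: 5.1
eef_pos: [0.6179, -0.1768, 0.3086]
ee_rot: [3.141, -0.003, 0.151]
force: [0.3, -0.0, 0.4]
width: 0.0877
```

```bash
python3 - <<'E'
from h import *
import pickle
delta([.607,-.2075,.3],[np.pi,0,.15])
st=get_state();p=grab_frame("wrist");save(p,"w3");pickle.dump((st,p),open("p3.pkl","wb"))
E
```

```text
t 5.1 now [ 0.6179 -0.1768  0.3086] [ 3.141e+00 -3.000e-03  1.510e-01] F [ 0.26 -0.    0.4 ] w 0.0877
turn first: rotvec [ 0.0005 -0.0026  0.0006]
shift mm in present axes [-15.4  28.7   8.5]  in goal axes [-15.3  28.7   8.6]
```

View pics/w3.png

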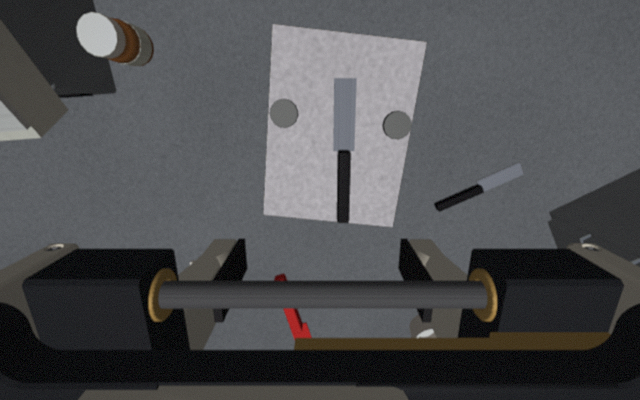

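```bash
python3 - <<'E'
from h import *
import pickle
s1,p1=pickle.load(open("p1.pkl","rb"));s3,p3=pickle.load(open("p3.pkl","rb"))
c=cv2.resize(p3["frame"][10:240,250:440],None,fx=2.6,fy=2.6,interpolation=cv2.INTER_CUBIC);cv2.imwrite("pics/w3c.png",c[:,:,::-1])
c=cv2.resize(p1["frame"][20:210,470:640],None,fx=3.1,fy=3.1,interpolation=cv2.INTER_CUBIC);cv2.imwrite("pics/w1s.png",c[:,:,::-1])
E
```

```text
(no output)
```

View pics/w3c.png

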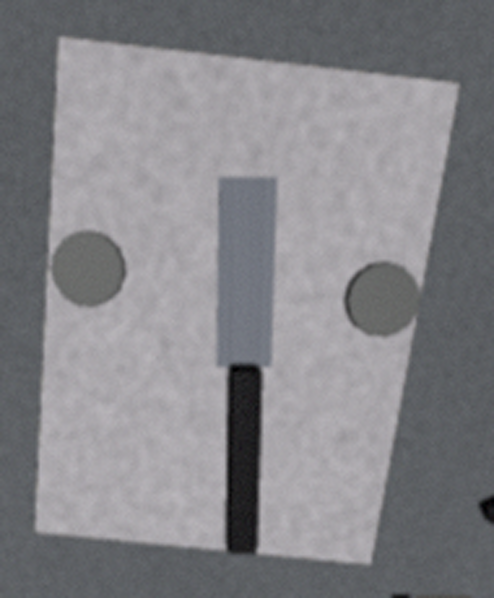

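View pics/w1s.png

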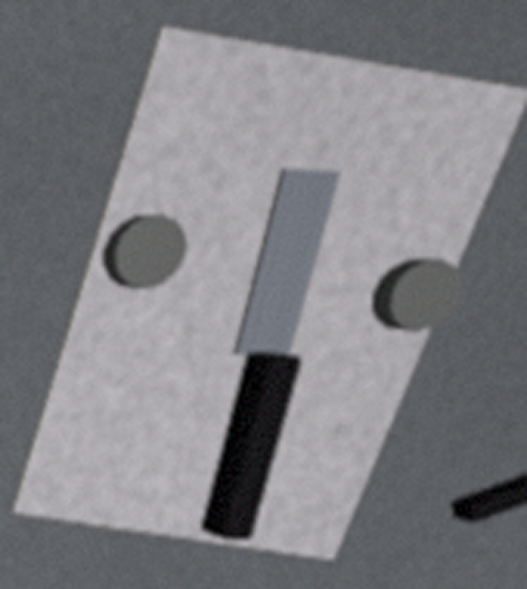

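```bash
python3 - <<'E'
from h import *
import pickle
s1,p1=pickle.load(open("p1.pkl","rb"));s3,p3=pickle.load(open("p3.pkl","rb"))
a3=lambda x,y:((x+.5)/2.6-.5+250,(y+.5)/2.6-.5+10)
a1=lambda x,y:((x+.5)/3.1-.5+470,(y+.5)/3.1-.5+20)
for n,u,v in [("tipL",(219,177),(283,169)),("tipR",(277,178),(340,172)),("brL",(217,366),(235,352)),("hf",(246,364),(275,354)),("he",(243,552),(230,533)),("cm1",(59,37),(163,28)),("cm2",(36,532),(14,513))]:
    X,e=tri([ray(p3,a3(*u),s3),ray(p1,a1(*v),s1)]);print(n,np.round(X,4),round(e[0],4))
g=lambda u,z:atz(p3,a3(*u),z,s3)
tip=(g((219,177),.0056)+g((277,178),.0056))/2;he=g((243,552),.025);hf=g((246,364),.025);br=(g((217,366),.0056)+g((271,366),.0056))/2
print(tip,br,hf,he);d=(tip-he)[:2];print(np.linalg.norm(d),np.arctan2(d[1],d[0]),np.arctan2(*(hf-he)[[1,0]]),np.arctan2(*(tip-br)[[1,0]]))
m=[g(u,.003) for u in[(59,37),(459,83),(372,563),(36,532)]];print(np.round(m,4));print("mat c",np.mean(m,0),"yaw",np.arctan2(*(m[0]-m[3])[[1,0]]),np.arctan2(*(m[1]-m[2])[[1,0]]))
print("caps",g((89,268),.017),g((383,299),.017))
E
```

```text
tipL [ 0.7344 -0.1734  0.0038] 0.0001
tipR [ 0.7385 -0.2027  0.0053] 0.0003
brL [ 0.6394 -0.1879  0.0039] 0.0006
hf [ 0.6432 -0.2028  0.0134] 0.0003
he [ 0.5403 -0.2184  0.0179] 0.0019
cm1 [ 0.7855 -0.0856  0.0023] 0.0001
cm2 [ 0.5264 -0.0987  0.0022] 0.0
[ 0.73614989 -0.18806706  0.0056    ] [ 0.64122944 -0.20254578  0.0056    ] [ 0.64500526 -0.20163039  0.025     ] [ 0.54101159 -0.21813697  0.025     ]
0.19744153387395608 0.15289280509171915 0.15741361769102355 0.1513685967220514
[[ 0.7855 -0.0857  0.003 ]
 [ 0.7954 -0.2843  0.003 ]
 [ 0.5373 -0.298   0.003 ]
 [ 0.5267 -0.0989  0.003 ]]
mat c [ 0.66121255 -0.19172858  0.003     ] yaw 0.05088102459594848 0.05305851725020311
caps [ 0.6801876  -0.11419924  0.017     ] [ 0.68788343 -0.26692008  0.017     ]
```

```bash
python3 - <<'E'
from h import *
delta([.6126,-.2070,.029],[np.pi,0,.152])
E
```

```text
t 5.15 now [ 0.6179 -0.1767  0.3084] [ 3.141e+00 -2.000e-03  1.510e-01] F [-0.13  0.2  -1.  ] w 0.0872
turn first: rotvec [ 0.0004 -0.0023 -0.0012]
shift mm in present axes [-10.4  29.1 279.4]  in goal axes [ -9.8  29.2 279.4]
```

>>> step_arm(
  commands="-10 29 20 0 -0.002 -0.001; 0 0 60 0 0 0; 0 0 60 0 0 0; 0 0 60 0 0 0; 0 0 30 0 0 0; 0 0 0 0 0 0; 0 0 0 0 0 0",
  jaw=50,
)

```text
t: 6.02
eef_pos: [0.613, -0.2077, 0.0789]
ee_rot: [3.141, -0.001, 0.152]
force: [-0.0, -0.0, -0.6]
width: 0.0504
```

```bash
python3 - <<'E'
from h import *
import pickle
delta([.6126,-.2070,.029],[np.pi,0,.152])
st=get_state();p=grab_frame("wrist");save(p,"w4")
E
```

```text
t 6.03 now [ 0.613  -0.2077  0.0789] [ 3.141e+00 -1.000e-03  1.520e-01] F [-0.05 -0.03 -0.55] w 0.0504
turn first: rotvec [ 0.001  -0.0006 -0.0004]
shift mm in present axes [-0.3 -0.8 49.9]  in goal axes [-0.3 -0.7 49.9]
```

View pics/w4.png

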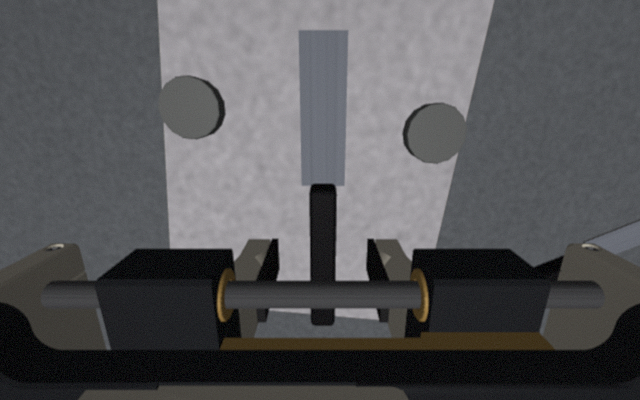

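The handle is centred between the fingers (column 322) and parallel to them. Descend and grip.

>>> step_arm(
  commands="0 -1 30 0 0 0; 0 0 19 0 0 0; 0 0 0 0 0 0; 0 0 0 0 0 0",
)

```text
t: 6.58
eef_pos: [0.6117, -0.2071, 0.0287]
ee_rot: [3.141, 0.001, 0.15]
force: [1.1, 0.5, 0.5]
width: 0.0499
```

>>> step_arm(
  commands="0 0 0 0 0 0; 0 0 0 0 0 0; 0 0 0 0 0 0; 0 0 0 0 0 0; 0 0 0 0 0 0; 0 0 0 0 0 0",
  jaw=5,
  grip_force=50,
)

```text
t: 7.32
eef_pos: [0.6116, -0.2072, 0.0284]
ee_rot: [3.141, 0.001, 0.15]
force: [-0.2, -1.3, 4.7]
width: 0.0179
```

>>> step_arm(
  commands="0 0 -40 0 0 0; 0 0 -50 0 0 0; 0 0 -50 0 0 0; 0 0 0 0 0 0; 0 0 0 0 0 0",
)

```text
t: 7.95
eef_pos: [0.6106, -0.2067, 0.167]
ee_rot: [-3.141, 0.003, 0.15]
force: [-1.6, 0.1, -1.2]
width: 0.0178
```

```bash
cat >> h.py <<'E'
SE=(.6883,.2062,.223)
def S(X):
    c,s=np.cos(SE[2]),np.sin(SE[2]);X=np.array(X,float);return np.array([SE[0]+c*X[0]-s*X[1],SE[1]+s*X[0]+c*X[1],X[2]])
def orient(pitch,yaw=SE[2]): # pitch deg nose-up
    return Rn.from_euler('z',yaw)*Rn.from_euler('y',-np.radians(pitch))*Rn.from_euler('x',np.pi)
def tcp(tipw,R,tl=(.126,0,.0242)): return np.array(tipw)-R.apply(tl)
def slotpt(d,n=0): # d mm along slope, n mm square to it
    a=np.radians(30);return S([-.066+(d*np.cos(a)-n*np.sin(a))/1e3,0,.144+(d*np.sin(a)+n*np.cos(a))/1e3])
E
python3 - <<'E'
from h import *
import pickle
R=orient(30)
for d in(-60,-10,35):print(d,slotpt(d),np.round(tcp(slotpt(d),R),4))
delta(tcp(slotpt(-60),R),R)
st=get_state();p=grab_frame("wrist");save(p,"w5");pickle.dump((st,p),open("p5.pkl","wb"))
RR=Rn.from_euler('xyz',st["ee_rot"]);X=st["eef_pos"]+RR.apply([[.126,0.015,.0242],[.126,-.015,.0242],[.031,.015,.0242]])
print(proj(p,X,st))
E
```

```text
-60 [0.5732594  0.18011206 0.114     ] [0.455  0.1533 0.072 ]
-10 [0.61548846 0.18968841 0.139     ] [0.4973 0.1629 0.097 ]
35 [0.65349461 0.19830713 0.1615    ] [0.5353 0.1715 0.1195]
t 7.95 now [ 0.6106 -0.2067  0.167 ] [-3.141e+00  3.000e-03  1.500e-01] F [-1.59  0.09 -1.2 ] w 0.0178
turn first: rotvec [ 0.0181  0.5265 -0.0719]
shift mm in present axes [ -99.8 -379.1   95.7]  in goal axes [-109.9 -385.5   46.3]
[[359.32619612   2.09093234]
 [292.16906308   1.98930257]
 [352.68256005 203.91704179]]
```

View pics/w5.png

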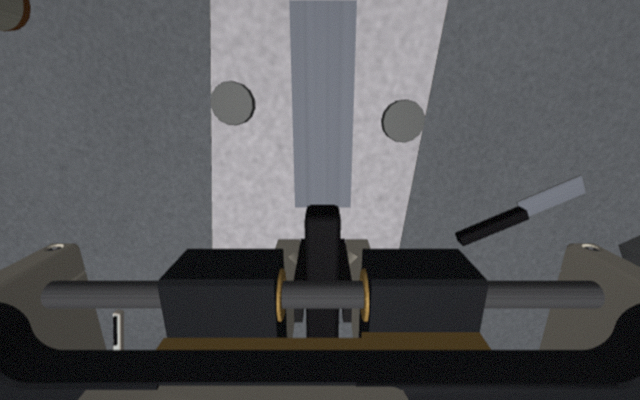

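>>> step_arm(
  commands="-40 -30 0 0 0 0; -40 -55 0 0 0 0; -20 -58 0 0 0 0; 0 -58 0 0 0 0; 0 -58 0 0 0 0; 0 -58 0 0 0 0; 0 -58 0 0 0 0; 0 0 0 0 0 0",
)

```text
t: 9.0
eef_pos: [0.4593, 0.1478, 0.1668]
ee_rot: [3.141, 0.004, 0.155]
force: [0.5, -0.9, -0.9]
width: 0.0177
```

>>> step_arm(
  commands="0 0 0 0.006 0.132 -0.018; 0 0 0 0.006 0.132 -0.018; 0 0 0 0.006 0.132 -0.018; 0 0 0 0.006 0.132 -0.018; 0 0 0 0 0 0; 0 0 0 0 0 0",
)

```text
t: 9.75
eef_pos: [0.4803, 0.1407, 0.1958]
ee_rot: [-3.133, -0.459, 0.216]
force: [0.0, -0.4, -1.1]
width: 0.0173
```

```bash
python3 - <<'E'
from h import *
R=orient(30)
delta(tcp(slotpt(-50),R),R)
E
```

```text
t 9.75 now [0.4803 0.1407 0.1958] [-3.133 -0.459  0.216] F [ 0.04 -0.43 -1.1 ] w 0.0173
turn first: rotvec [-0.0047  0.0641 -0.0068]
shift mm in present axes [-64.6 -17.  100.8]  in goal axes [-70.8 -17.9  96.4]
```

```bash
python3 - <<'E'
from h import *
print(np.round(get_state()["q"],3))
E
```

```text
[ 0.751 -0.127 -1.017  0.693 -0.35   0.42 ]
```

```bash
python3 - <<'E'
from h import *
R=orient(26)
for d in(-30,-20,0,30):print(d,np.round(tcp(slotpt(d),R),4))
x=tcp(slotpt(-20),R);x[2]=.17
delta(x,R)
E
```

```text
-30 [0.4778 0.1585 0.0955]
-20 [0.4863 0.1604 0.1005]
0 [0.5031 0.1642 0.1105]
30 [0.5285 0.17   0.1255]
t 9.75 now [0.4803 0.1407 0.1958] [-3.133 -0.459  0.216] F [ 0.04 -0.43 -1.1 ] w 0.0173
turn first: rotvec [-0.0049 -0.0057 -0.0067]
shift mm in present axes [ -2.4 -17.7  27.8]  in goal axes [ -2.1 -17.9  27.7]
```

>>> step_arm(
  commands="-1 -9 14 -0.003 -0.003 -0.004; -1 -9 14 -0.002 -0.003 -0.003; 0 0 0 0 0 0; 0 0 0 0 0 0",
)

```text
t: 10.25
eef_pos: [0.4911, 0.1624, 0.1776]
ee_rot: [-3.139, -0.441, 0.225]
force: [-0.2, 0.7, -1.5]
width: 0.0178
```

```bash
python3 - <<'E'
from h import *
print(np.round(get_state()["q"],3))
R=orient(26)
delta(tcp(slotpt(-20),R),R)
E
```

```text
[ 0.74  -0.059 -1.017  0.769 -0.304  0.352]
t 10.25 now [0.4911 0.1624 0.1776] [-3.139 -0.441  0.225] F [-0.23  0.68 -1.53] w 0.0178
turn first: rotvec [-0.0033  0.0126  0.0021]
shift mm in present axes [-37.6   1.   67.5]  in goal axes [-38.4   0.9  67. ]
```

>>> step_arm(
  commands="-12 0 22 0 0 0; -12 0 22 0 0 0; -13 1 23 0 0.012 0.002; 0 0 0 0 0 0; 0 0 0 0 0 0",
)

```text
t: 10.88
eef_pos: [0.5054, 0.1624, 0.1371]
ee_rot: [-3.124, -0.393, 0.223]
force: [0.0, -0.5, -1.4]
width: 0.0179
```

```bash
python3 - <<'E'
from h import *
import pickle
print(np.round(get_state()["q"],3))
R=orient(26)
delta(tcp(slotpt(-20),R),R)
st=get_state();p=grab_frame("wrist");save(p,"w6");pickle.dump((st,p),open("p6.pkl","wb"))
q=grab_frame("scene");save(q,"s6")
RR=Rn.from_euler('xyz',st["ee_rot"]);X=st["eef_pos"]+RR.apply([[.126,0.015,.0242],[.126,-.015,.0242],[.031,.015,.0242]])
print(proj(p,X,st)); print(proj(p,[S((-.0746,y,.154)) for y in(-.09,-.035,.035,.09)],st))
c=cv2.resize(q["frame"][140:280,300:480],None,fx=4,fy=4,interpolation=cv2.INTER_CUBIC);cv2.imwrite("pics/s6c.png",c[:,:,::-1])
E
```

```text
[ 0.67   0.042 -1.016  0.799 -0.21   0.367]
t 10.88 now [0.5054 0.1624 0.1371] [-3.124 -0.393  0.223] F [ 0.05 -0.52 -1.38] w 0.0179
turn first: rotvec [-0.0177  0.0611 -0.0007]
shift mm in present axes [-31.6  -1.8  26.5]  in goal axes [-33.2  -2.3  24.5]
[[359.43953621   1.59750077]
 [292.10336658   1.504608  ]
 [352.75706609 203.95925271]]
[[514.54101292  39.32601076]
 [396.19476425  39.59742188]
 [247.74332891  39.93787518]
 [132.77356733  40.20154279]]
```

View pics/w6.png

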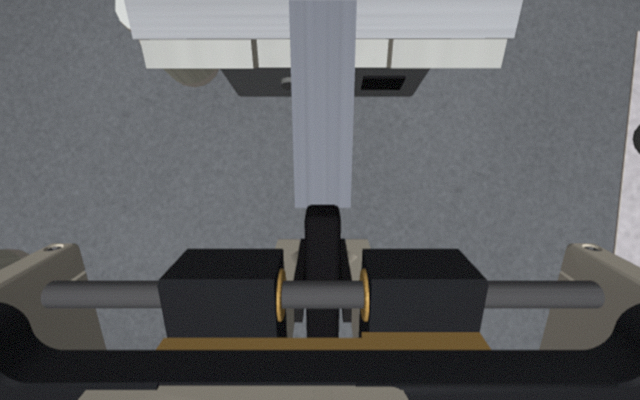

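View pics/s6c.png

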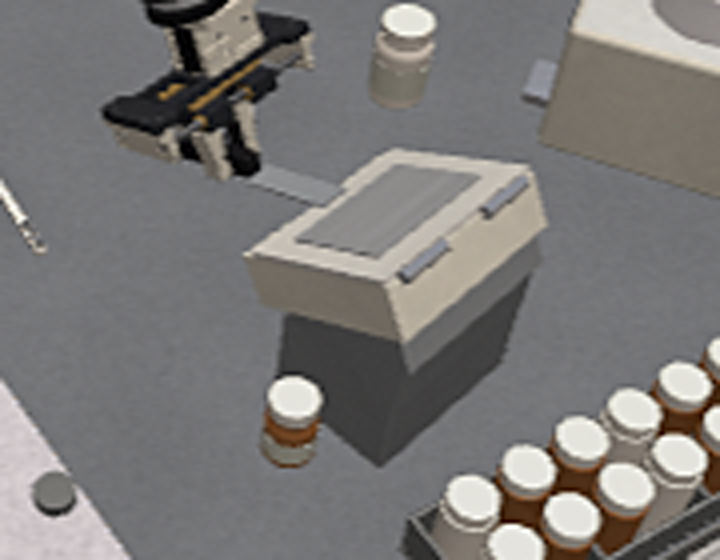

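>>> step_arm(
  commands="0 0 -30 0 0 0; 0 0 -30 0 0 0; 0 0 0 0 -0.13 0; 0 0 0 0 -0.13 0; 0 0 0 0 -0.13 0; 0 0 0 0 0 0; 0 0 0 0 0 0",
)

```text
t: 11.85
eef_pos: [0.4828, 0.1563, 0.1924]
ee_rot: [-3.125, -0.004, 0.23]
force: [0.3, -0.1, -1.3]
width: 0.0179
```

```bash
python3 - <<'E'
from h import *
print(np.round(get_state()["q"],3))
delta([.6116,-.2072,.167],[np.pi,0,.15])
E
```

```text
[ 0.691  0.129 -0.434 -0.016 -0.997  1.118]
t 11.85 now [0.4828 0.1563 0.1924] [-3.125 -0.004  0.23 ] F [ 0.28 -0.14 -1.35] w 0.0179
turn first: rotvec [-0.0167 -0.003   0.0798]
shift mm in present axes [ 42.5 383.6  19.2]  in goal axes [ 73.  378.6  25.4]
```

>>> step_arm(
  commands="0 0 0 -0.017 -0.003 0.08; 0 55 0 0 0 0; 0 60 0 0 0 0; 0 60 0 0 0 0; 13 60 0 0 0 0; 30 60 0 0 0 0; 30 60 20 0 0 0; 0 24 0 0 0 0",
)

```text
t: 12.85
eef_pos: [0.6049, -0.1997, 0.1729]
ee_rot: [3.141, 0.002, 0.149]
force: [-0.6, 0.3, -1.3]
width: 0.0175
```

>>> step_arm(
  commands="0 0 0 0 0 0; 0 0 0 0 0 0",
)

```text
t: 13.1
eef_pos: [0.6046, -0.197, 0.1753]
ee_rot: [3.141, -0.0, 0.151]
force: [0.1, -0.2, -1.2]
width: 0.0177
```

```bash
python3 - <<'E'
from h import *
delta([.6116,-.2072,.0285],[np.pi,0,.15])
E
```

```text
t 13.1 now [ 0.6046 -0.197   0.1753] [ 3.141 -0.     0.151] F [ 0.11 -0.18 -1.18] w 0.0177
turn first: rotvec [ 0.0004 -0.0003  0.0005]
shift mm in present axes [  5.4  11.1 146.8]  in goal axes [  5.4  11.1 146.8]
```

>>> step_arm(
  commands="5.4 11 40 0 0 0; 0 0 50 0 0 0; 0 0 40 0 0 0; 0 0 15 0 0 0; 0 0 0 0 0 0; 0 0 0 0 0 0",
)

```text
t: 13.85
eef_pos: [0.6133, -0.2072, 0.0315]
ee_rot: [3.141, -0.002, 0.151]
force: [0.2, 1.0, -0.5]
width: 0.0177
```

>>> step_arm(
  commands="0 0 1 0 0 0; 0 0 0 0 0 0; 0 0 0 0 0 0",
)

```text
t: 14.22
eef_pos: [0.6123, -0.2077, 0.0291]
ee_rot: [3.141, 0.0, 0.15]
force: [0.5, 0.1, -1.5]
width: 0.0177
```

>>> step_arm(
  commands="0 0 0 0 0 0; 0 0 0 0 0 0; 0 0 -25 0 0 0; 0 0 0 0 -0.175 0; 0 0 0 0 -0.174 0; 0 0 0 0 0 0; 0 0 0 0 0 0",
  jaw=45,
)

```text
t: 15.1
eef_pos: [0.6121, -0.2076, 0.0532]
ee_rot: [-3.141, 0.349, 0.15]
force: [-1.1, -0.2, 0.8]
width: 0.0449
```

```bash
python3 - <<'E'
from h import *
import pickle
delta([.6098,-.2081,.032],orient(-20,.15))
st=get_state();p=grab_frame("wrist");save(p,"w7");pickle.dump((st,p),open("p7.pkl","wb"))
E
```

```text
t 15.1 now [ 0.6121 -0.2076  0.0532] [-3.141  0.349  0.15 ] F [-1.11 -0.2   0.82] w 0.0449
turn first: rotvec [-0.0001 -0.0004  0.0004]
shift mm in present axes [ 5.   0.2 20.7]  in goal axes [ 5.   0.2 20.7]
```

View pics/w7.png

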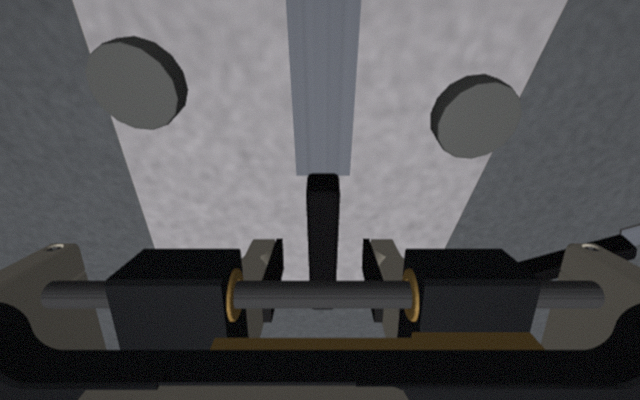

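>>> step_arm(
  commands="5 0 11 0 0 0; 0 0 10 0 0 0; 0 0 0 0 0 0; 0 0 0 0 0 0",
)

```text
t: 15.65
eef_pos: [0.6098, -0.2082, 0.0327]
ee_rot: [3.141, 0.349, 0.15]
force: [-0.4, -0.1, -0.3]
width: 0.0452
```

```bash
python3 - <<'E'
from h import *
import pickle
s,p=pickle.load(open("p7.pkl","rb"))
a=atz(p,(297,175),.0056,s);b=atz(p,(350,175),.0056,s);print(a,b,np.linalg.norm(a-b),(a+b)/2)
print("origin est",(a+b)/2-.005*np.array([np.cos(.15),np.sin(.15),0]))
delta([.6098,-.2081,.032],orient(-20,.15))
E
```

```text
[ 0.63958439 -0.1876633   0.0056    ] [ 0.64406176 -0.2169948   0.0056    ] 0.02967125998110753 [ 0.64182308 -0.20232905  0.0056    ]
origin est [ 0.63687922 -0.20307624  0.0056    ]
t 15.65 now [ 0.6098 -0.2082  0.0327] [3.141 0.349 0.15 ] F [-0.38 -0.14 -0.26] w 0.0452
turn first: rotvec [0.0004 0.0001 0.0002]
shift mm in present axes [ 0.2 -0.1  0.6]  in goal axes [ 0.2 -0.1  0.6]
```

>>> step_arm(
  commands="0 0 0.5 0 0 0; 0 0 0 0 0 0; 0 0 0 0 0 0; 0 0 0 0 0 0; 0 0 0 0 0 0; 0 0 0 0 0 0",
  jaw=5,
  grip_force=60,
)

```text
t: 16.4
eef_pos: [0.6097, -0.2081, 0.0321]
ee_rot: [3.141, 0.349, 0.15]
force: [0.1, 0.6, 2.1]
width: 0.0177
```

>>> step_arm(
  commands="0 0 0 0 0 0; 20 0 -45 0 0 0; 20 0 -50 0 0 0; 20 0 -50 0 0 0; 0 0 0 0 0 0; 0 0 0 0 0 0",
)

```text
t: 17.15
eef_pos: [0.7136, -0.1919, 0.1464]
ee_rot: [-3.141, 0.351, 0.15]
force: [0.0, -0.8, -1.6]
width: 0.0175
```

```bash
cat >> h.py <<'E'
G=20 # grip pre-tilt deg
TL=Rn.from_euler('xyz',orient(-G,0).as_euler('xyz')).inv().apply([.1279,0,-.0284])
def pose(tip,pitch,yaw=SE[2],tl=None):
    R=orient(pitch-G,yaw);return tcp(tip,R,TL if tl is None else tl),R
E
python3 - <<'E'
from h import *
import pickle
print(TL)
st=get_state();p=grab_frame("wrist");save(p,"w8");pickle.dump((st,p),open("p8.pkl","wb"))
RR=Rn.from_euler('xyz',st["ee_rot"])
SP=orient(-G,0).inv() # tool from spatula axes
pts=[SP.apply(v)+TL for v in [[0,.015,.0013],[0,-.015,.0013],[-.095,.015,.0013],[-.095,-.015,.0013]]]
print(proj(p,st["eef_pos"]+RR.apply(pts),st))
print("tip angle",np.degrees(st["ee_rot"][1]))
for d in(-60,-10,30):print(np.round(pose(slotpt(d),28)[0],4))
delta(*pose(slotpt(-50)+[0,0,.05],28))
E
```

```text
[ 1.29900058e-01  2.08889301e-18 -1.70571059e-02]
[[279.00948126 -52.93492654]
 [375.1787596  -52.77965114]
 [295.15256036 192.69265418]
 [354.97899622 192.74163659]]
tip angle 20.104817032347064
[0.4501 0.1522 0.079 ]
[0.4924 0.1618 0.104 ]
[0.5261 0.1694 0.124 ]
t 17.2 now [ 0.7131 -0.1921  0.146 ] [-3.141  0.352  0.15 ] F [ 0.34 -0.21 -1.17] w 0.0172
turn first: rotvec [-0.0088  0.4915 -0.0733]
shift mm in present axes [-183.4 -380.3   80.6]  in goal axes [-171.6 -393.9  -12. ]
```

View pics/w8.png

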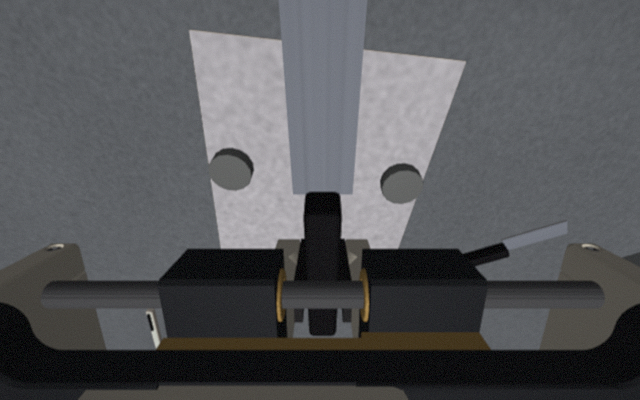

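>>> step_arm(
  commands="0 0 0 -0.002 0.123 -0.018; 0 0 0 -0.002 0.123 -0.018; 0 0 0 -0.002 0.123 -0.018; 0 0 0 -0.003 0.1225 -0.019; -50 -10 -12 0 0 0; -50 -30 0 0 0 0; -50 -30 0 0 0 0; -22 -50 0 0 0 0",
)

```text
t: 18.2
eef_pos: [0.5155, -0.1141, 0.1334]
ee_rot: [3.141, -0.139, 0.22]
force: [0.7, 1.4, -0.8]
width: 0.0174
```

>>> step_arm(
  commands="0 -55 0 0 0 0; 0 -55 0 0 0 0; 0 -55 0 0 0 0; 0 -55 0 0 0 0; 0 -54 0 0 0 0; 0 0 0 0 0 0; 0 0 0 0 0 0",
)

```text
t: 19.08
eef_pos: [0.4584, 0.1531, 0.1337]
ee_rot: [3.139, -0.14, 0.224]
force: [-0.2, -0.2, -1.3]
width: 0.0172
```

```bash
python3 - <<'E'
from h import *
print(np.round(get_state()["q"],3))
delta(*pose(slotpt(-40),28))
E
```

```text
[ 0.789  0.082 -0.716  0.126 -0.659  0.91 ]
t 19.07 now [0.4584 0.1531 0.1337] [ 3.139 -0.14   0.224] F [-0.16 -0.25 -1.32] w 0.0172
turn first: rotvec [ 0.0025 -0.0008  0.001 ]
shift mm in present axes [ 2.7 -1.  45.5]  in goal axes [ 2.7 -0.9 45.5]
```

>>> step_arm(
  commands="1 0 15 0 0 0; 1 0 15 0 0 0; 1 -1 15 0 0 0; 0 0 0 0 0 0; 0 0 0 0 0 0",
)

```text
t: 19.7
eef_pos: [0.4686, 0.156, 0.0906]
ee_rot: [3.14, -0.142, 0.222]
force: [-0.6, 0.1, -1.0]
width: 0.0171
```

```bash
python3 - <<'E'
from h import *
import pickle
print(np.round(get_state()["q"],3))
delta(*pose(slotpt(-8),28))
st=get_state();p=grab_frame("wrist");save(p,"w9");pickle.dump((st,p),open("p9.pkl","wb"))
E
```

```text
[ 0.775  0.165 -0.757  0.15  -0.533  0.892]
t 19.7 now [0.4686 0.156  0.0906] [ 3.14  -0.142  0.222] F [-0.62  0.14 -0.97] w 0.0171
turn first: rotvec [ 0.0022 -0.0024 -0.0011]
shift mm in present axes [ 28.   -0.4 -10.6]  in goal axes [ 27.9  -0.4 -10.7]
```

View pics/w9.png

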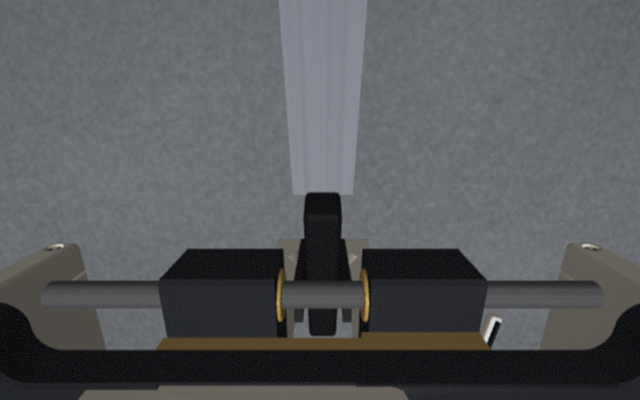

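>>> step_arm(
  commands="11 0 -4 0 -0.002 0; 11 0 -4.5 0 0 0; 0 0 0 0 0 0; 0 0 0 0 0 0",
)

```text
t: 20.25
eef_pos: [0.4885, 0.1614, 0.1018]
ee_rot: [3.14, -0.14, 0.223]
force: [-1.1, 0.5, -1.0]
width: 0.0175
```

```bash
python3 - <<'E'
from h import *
import pickle
delta(*pose(slotpt(-15),28))
st=get_state()
R=Rn.from_euler('xyz',st["ee_rot"]);tip=st["eef_pos"]+R.apply(TL);print("tip",tip)
yv=R.apply([0,.015,0]);sx=R.apply(orient(-G,0).inv().apply([1,0,0]))
for n,b in(("scene",(140,280,300,480)),("top",(90,230,170,330))):
    q=grab_frame(n)
    f=q["frame"].copy()
    c=cv2.resize(f[b[0]:b[1],b[2]:b[3]],None,fx=4.4,fy=4.0+.4,interpolation=cv2.INTER_CUBIC)
    for X,col in((tip+yv,(255,0,0)),(tip-yv,(255,0,0)),(tip-.095*sx+yv,(255,255,0)),(tip-.095*sx-yv,(255,255,0)),(slotpt(0),(0,255,0)),(S((-.0746,.09,.154)),(0,255,255)),(S((-.0746,-.09,.154)),(0,255,255)),(S((-.0746,-.035,.154)),(0,255,255)),(S((-.0746,.035,.154)),(0,255,255))):
        u=proj(q,X)[0];cv2.circle(c,(int((u[0]-b[2])*4.4+2),int((u[1]-b[0])*4.4+2)),3,col,1)
    cv2.imwrite("pics/%s10.png"%n,c[:,:,::-1])
E
```

```text
t 20.25 now [0.4885 0.1614 0.1018] [ 3.14  -0.14   0.223] F [-1.12  0.46 -0.96] w 0.0175
turn first: rotvec [ 0.0018 -0.0003 -0.0003]
shift mm in present axes [-0.5  0.5  0.2]  in goal axes [-0.5  0.5  0.2]
tip [0.61159384 0.18932208 0.13678299]
```

View pics/scene10.png

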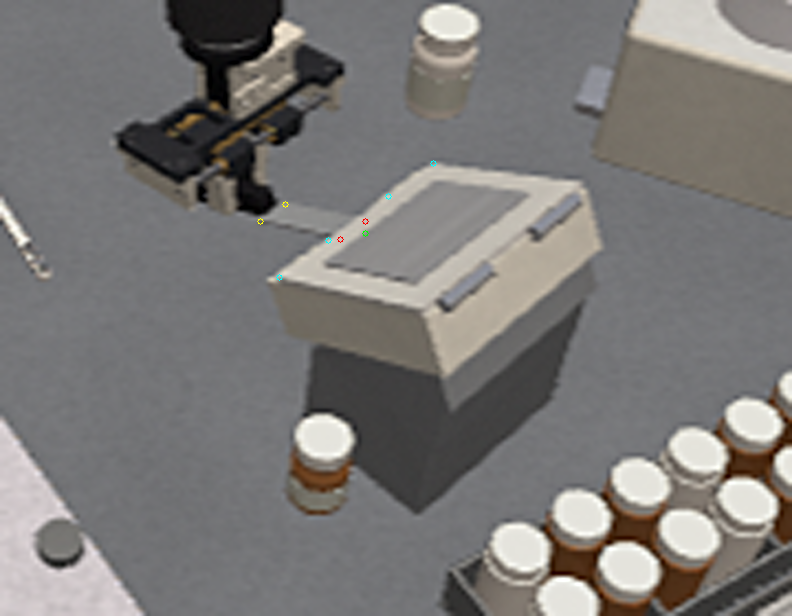

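View pics/top10.png

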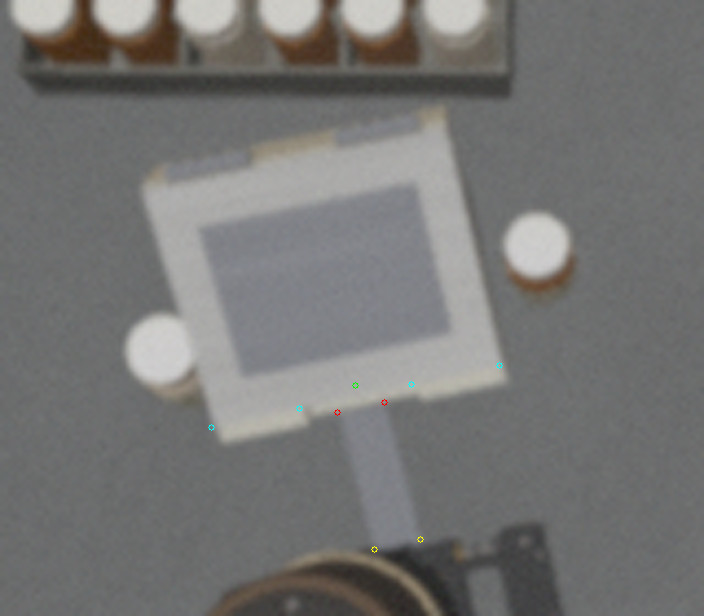

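>>> step_arm(
  commands="8 0 -3.2 0 0 0; 8 0 -3.2 0 0 0; 0 0 0 0 0 0; 0 0 0 0 0 0",
)

```text
t: 20.85
eef_pos: [0.5031, 0.1647, 0.1103]
ee_rot: [3.14, -0.14, 0.223]
force: [-1.7, 0.4, -0.7]
width: 0.0174
```

>>> step_arm(
  commands="8 0 -3.2 0 0 0; 8 0 -3.2 0 0 0; 0 0 0 0 0 0; 0 0 0 0 0 0",
)

```text
t: 21.35
eef_pos: [0.5176, 0.1681, 0.1189]
ee_rot: [3.14, -0.14, 0.223]
force: [-0.7, -0.2, -0.9]
width: 0.0173
```

```bash
cat >> h.py <<'E'
def tipslot():
    st=get_state();R=Rn.from_euler('xyz',st["ee_rot"]);t=st["eef_pos"]+R.apply(TL)-slotpt(0)
    c,s=np.cos(SE[2]),np.sin(SE[2]);v=np.array([c*t[0]+s*t[1],-s*t[0]+c*t[1],t[2]])*1e3
    a=np.radians(30);print("tip in slot mm",np.round(v,1),"depth",round(v[0]*np.cos(a)+v[2]*np.sin(a),1),"square",round(-v[0]*np.sin(a)+v[2]*np.cos(a),1),"F",np.round(st["force"],2),"M",np.round(st["moment"],2),"q",np.round(st["q"],2))
E
python3 - <<'E'
from h import *
tipslot();delta(*pose(slotpt(30),28))
E
```

```text
tip in slot mm [17.4  0.5  9.9] depth 20.0 square -0.1 F [-0.73 -0.16 -0.87] M [-0.13  0.57 -0.06] q [ 0.72  0.2  -0.6   0.11 -0.64  0.99]
t 21.35 now [0.5176 0.1681 0.1189] [ 3.14  -0.14   0.223] F [-0.73 -0.16 -0.87] w 0.0173
turn first: rotvec [ 0.0018 -0.0004 -0.0002]
shift mm in present axes [ 9.2  0.5 -3.9]  in goal axes [ 9.2  0.5 -3.9]
```

>>> step_arm(
  commands="6 0 -2.4 0 0 0; 6 0 -2.4 0 0 0; 0 0 0 0 0 0; 0 0 0 0 0 0; 0 0 0 0 0 0",
)

```text
t: 21.98
eef_pos: [0.5285, 0.1706, 0.1254]
ee_rot: [3.14, -0.14, 0.223]
force: [-0.2, -0.5, -1.2]
width: 0.0179
```

```bash
python3 - <<'E'
from h import *
import pickle
tipslot()
for n,b in(("scene",(140,280,300,480)),):
    q=grab_frame(n)
    c=cv2.resize(q["frame"][b[0]:b[1],b[2]:b[3]],None,fx=4.4,fy=4.0+.4,interpolation=cv2.INTER_CUBIC)
    cv2.imwrite("pics/%s11.png"%n,c[:,:,::-1])
# lift path: commanded TCP shift in tool axes for world +z with sealer dx
R=orient(8);print("world up 10mm in tool axes",R.inv().apply([0,0,10]))
E
```

```text
tip in slot mm [28.5  0.7 16.4] depth 32.9 square -0.1 F [-0.19 -0.52 -1.21] M [-0.19  0.53  0.05] q [ 0.71  0.21 -0.57  0.11 -0.67  1.  ]
world up 10mm in tool axes [ 1.39173101e+00  1.23165367e-15 -9.90268069e+00]
```

View pics/scene11.png

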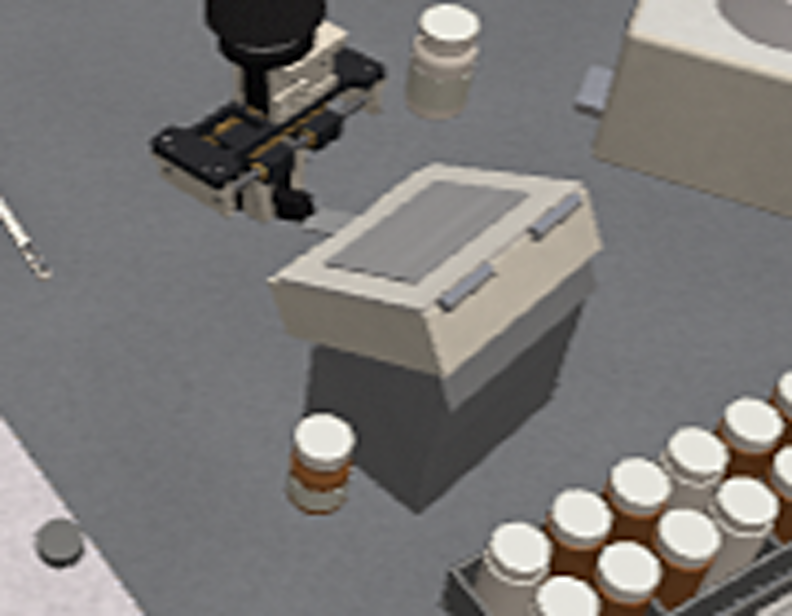

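>>> step_arm(
  commands="1.4 0 -10 0 0 0; 1.4 0 -10 0 0 0; 1.4 0 -10 0 0 0; 0 0 0 0 0 0; 0 0 0 0 0 0",
)

```text
t: 22.65
eef_pos: [0.529, 0.171, 0.1562]
ee_rot: [3.14, -0.142, 0.223]
force: [0.1, -0.7, -1.2]
width: 0.018
```

```bash
python3 - <<'E'
from h import *
tipslot()
b=(140,280,300,480)
q=grab_frame("scene")
c=cv2.resize(q["frame"][b[0]:b[1],b[2]:b[3]],None,fx=4.4,fy=4.0+.4,interpolation=cv2.INTER_CUBIC)
cv2.imwrite("pics/scene12.png",c[:,:,::-1])
save(grab_frame("wrist"),"w12")
E
```

```text
tip in slot mm [29.1  1.  47.4] depth 48.9 square 26.5 F [ 0.09 -0.75 -1.18] M [-0.18  0.54 -0.02] q [ 0.71  0.17 -0.53  0.1  -0.74  1.02]
```

View pics/scene12.png

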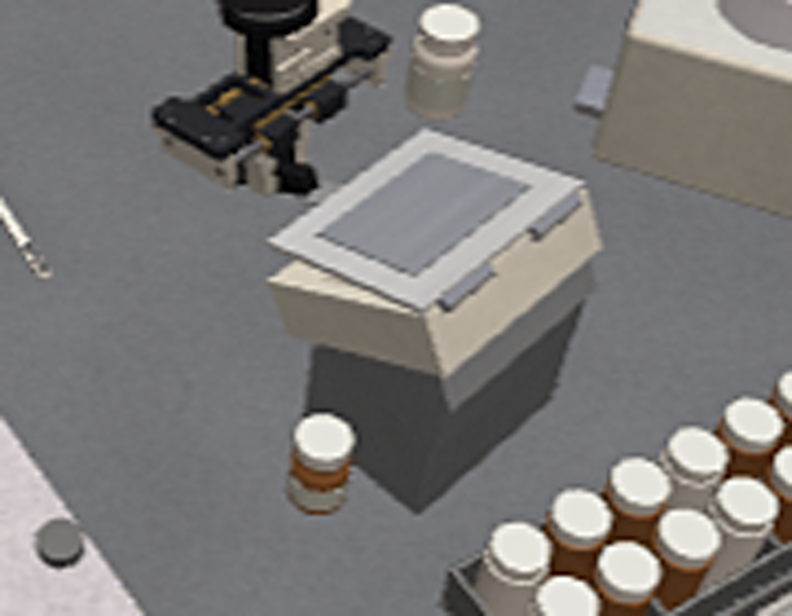

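View pics/w12.png

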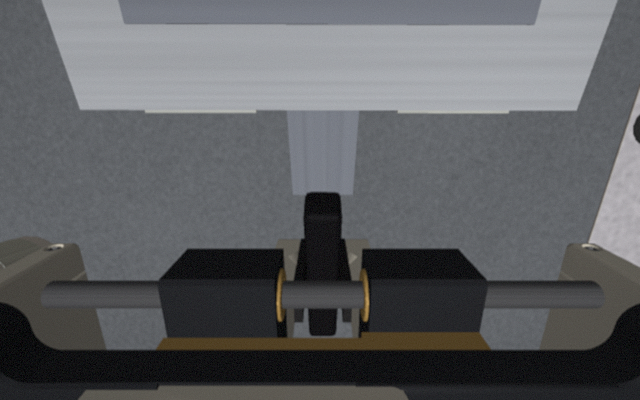

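>>> step_arm(
  commands="1.4 0 -10 0 0 0; 1.4 0 -10 0 0 0; 1.4 0 -10 0 0 0; 1.4 0 -10 0 0 0; 0 0 0 0 0 0; 0 0 0 0 0 0",
)

```text
t: 23.5
eef_pos: [0.5291, 0.1712, 0.1967]
ee_rot: [3.14, -0.142, 0.223]
force: [0.0, 0.3, -1.2]
width: 0.0176
```

```bash
python3 - <<'E'
from h import *
tipslot()
b=(140,280,300,480)
q=grab_frame("scene")
c=cv2.resize(q["frame"][b[0]:b[1],b[2]:b[3]],None,fx=4.4,fy=4.0+.4,interpolation=cv2.INTER_CUBIC)
cv2.imwrite("pics/scene13.png",c[:,:,::-1])
save(grab_frame("wrist"),"w13")
E
```

```text
tip in slot mm [29.2  1.1 88. ] depth 69.3 square 61.6 F [ 0.03  0.26 -1.17] M [-0.19  0.56 -0.04] q [ 0.71  0.13 -0.47  0.09 -0.84  1.03]
```

View pics/scene13.png

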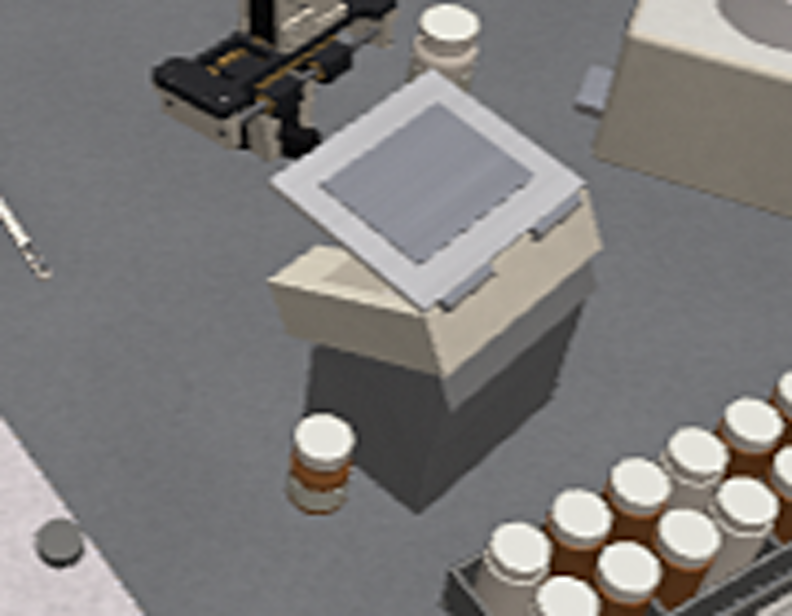

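View pics/w13.png

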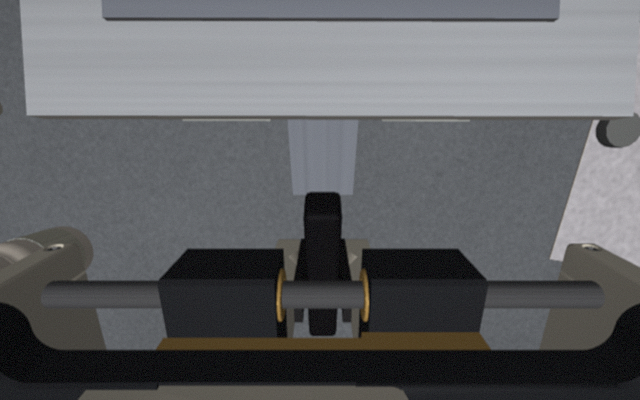

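>>> step_arm(
  commands="1.4 0 -10 0 0 0; 1.4 0 -10 0 0 0; 1.4 0 -10 0 0 0; 1.4 0 -10 0 0 0; 1.4 0 -10 0 0 0; 0.4 0 -3 0 0 0; 0 0 0 0 0 0; 0 0 0 0 0 0",
)

```text
t: 24.6
eef_pos: [0.5287, 0.171, 0.2498]
ee_rot: [3.14, -0.141, 0.223]
force: [0.8, 0.3, -0.6]
width: 0.0176
```

```bash
python3 - <<'E'
from h import *
tipslot()
b=(110,250,300,480)
q=grab_frame("scene")
c=cv2.resize(q["frame"][b[0]:b[1],b[2]:b[3]],None,fx=4.4,fy=4.0+.4,interpolation=cv2.INTER_CUBIC)
for th in (.75,.9,1.,1.1):
    for y in(-.09,.09):
        a=np.radians(30)-th;u=proj(q,S((.06-.152*np.cos(a),y,.225-.152*np.sin(a))))[0];cv2.circle(c,(int((u[0]-b[2])*4.4+2),int((u[1]-b[0])*4.4+2)),3,(255,0,0),1)
cv2.imwrite("pics/scene14.png",c[:,:,::-1])
save(grab_frame("wrist"),"w14")
E
```

```text
tip in slot mm [ 28.8   1.  140.9] depth 95.4 square 107.6 F [ 0.84  0.33 -0.61] M [-0.11  0.5   0.04] q [ 0.71  0.08 -0.39  0.08 -0.97  1.04]
```

View pics/scene14.png

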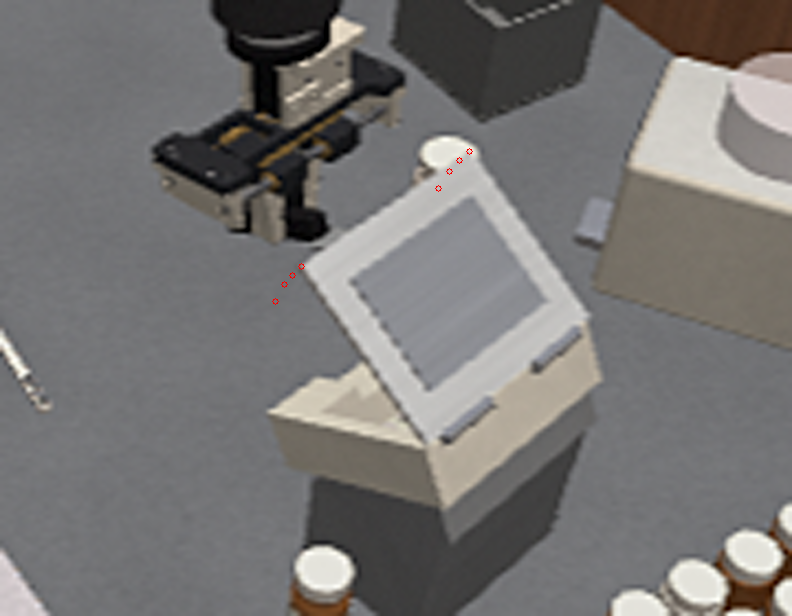

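View pics/w14.png

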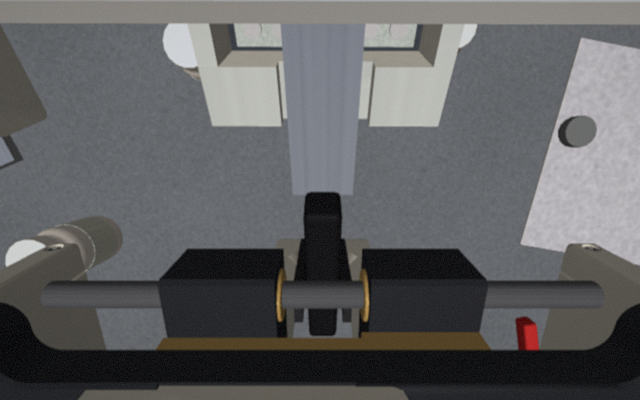

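>>> step_arm(
  commands="-1.4 0 10 0 0 0; -20 0 5 0 0 0; -25 0 5 0 0 0; -25 0 0 0 0 0; 0 0 0 0 0 0; 0 0 0 0 0 0",
)

```text
t: 25.45
eef_pos: [0.4627, 0.1561, 0.22]
ee_rot: [3.14, -0.141, 0.224]
force: [0.6, -0.5, -0.4]
width: 0.0176
```

```bash
python3 - <<'E'
from h import *
tipslot()
b=(110,250,300,480)
q=grab_frame("scene")
c=cv2.resize(q["frame"][b[0]:b[1],b[2]:b[3]],None,fx=4.4,fy=4.0+.4,interpolation=cv2.INTER_CUBIC)
cv2.imwrite("pics/scene15.png",c[:,:,::-1])
# place: mat pose same as pickup: spatula origin (.6373,-.2035) yaw .15
delta([.612,-.2081,.15],orient(-20,.15))
E
```

```text
tip in slot mm [-38.9   1.2 111.1] depth 21.9 square 115.6 F [ 0.56 -0.51 -0.37] M [-0.12  0.42 -0.01] q [ 0.79 -0.01 -0.57  0.1  -0.89  0.95]
t 25.5 now [0.4628 0.1562 0.2199] [ 3.14  -0.141  0.223] F [-0.18 -0.59 -0.16] w 0.0179
turn first: rotvec [ 0.0093 -0.4897  0.0733]
shift mm in present axes [ 54.3 388.1  79. ]  in goal axes [111.3 382.5  33.9]
```

View pics/scene15.png

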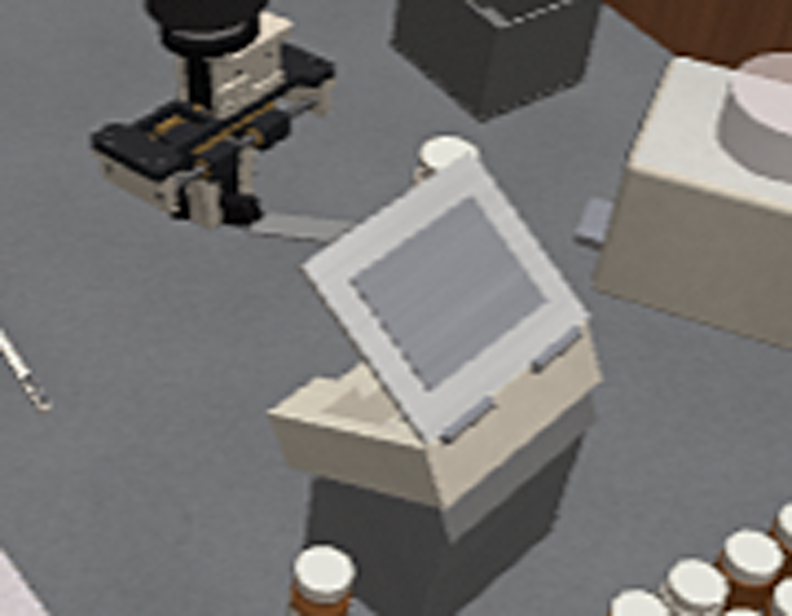

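>>> step_arm(
  commands="-15 10 0 0 0 0; 0 50 0 0 0 0; 0 60 0 0 0 0; 0 60 0 0 0 0; 0 60 0 0 0 0; 0 60 0 0 0 0; 20 60 10 0 0 0; 30 28 0 0 0 0",
)

```text
t: 26.5
eef_pos: [0.5818, -0.2167, 0.2144]
ee_rot: [3.141, -0.138, 0.219]
force: [0.3, 0.8, -1.0]
width: 0.0175
```

>>> step_arm(
  commands="0 0 0 0.002 -0.122 0.018; 0 0 0 0.002 -0.122 0.018; 0 0 0 0.002 -0.122 0.018; 0 0 0 0.003 -0.123 0.019; 0 0 0 0 0 0; 0 0 0 0 0 0",
)

```text
t: 27.25
eef_pos: [0.5822, -0.2135, 0.2151]
ee_rot: [3.141, 0.348, 0.15]
force: [-0.1, -0.4, -0.7]
width: 0.0173
```

```bash
python3 - <<'E'
from h import *
delta([.6097,-.2081,.0323],orient(-20,.15))
delta([.6097,-.2081,.12],orient(-20,.15))
E
```

```text
t 27.25 now [ 0.5822 -0.2135  0.2151] [3.141 0.348 0.15 ] F [-0.13 -0.41 -0.67] w 0.0173
turn first: rotvec [ 0.0002 -0.0008 -0.0002]
shift mm in present axes [ 88.7  -1.3 162.3]  in goal axes [ 88.9  -1.3 162.2]
t 27.25 now [ 0.5822 -0.2135  0.2151] [3.141 0.348 0.15 ] F [-0.13 -0.41 -0.67] w 0.0173
turn first: rotvec [ 0.0002 -0.0008 -0.0002]
shift mm in present axes [58.8 -1.3 79.9]  in goal axes [58.9 -1.3 79.8]
```

>>> step_arm(
  commands="29 -1 40 0 0 0; 30 0 40 0 0 0; 10 0 27 0 0 0; 10 0 27 0 0 0; 0 0 0 0 0 0; 0 0 0 0 0 0",
)

```text
t: 28.0
eef_pos: [0.611, -0.2086, 0.0647]
ee_rot: [3.14, 0.346, 0.15]
force: [0.4, -0.7, -0.3]
width: 0.0177
```

```bash
python3 - <<'E'
from h import *
delta([.6097,-.2081,.0323],orient(-20,.15))
save(grab_frame("wrist"),"w16")
E
```

```text
t 28.0 now [ 0.611  -0.2086  0.0647] [3.14  0.346 0.15 ] F [ 0.45 -0.7  -0.32] w 0.0177
turn first: rotvec [ 0.0013 -0.0029 -0.0003]
shift mm in present axes [ 9.8 -0.7 30.9]  in goal axes [ 9.9 -0.7 30.9]
```

View pics/w16.png

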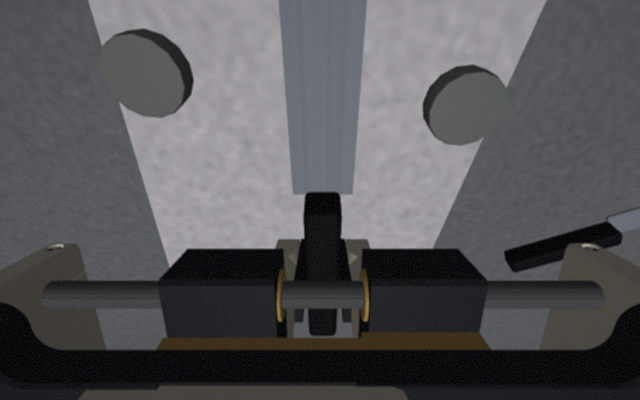

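Spatula unchanged in the grip (blade root at row 193), and the caps lie well clear on both sides. Lower to the mat.

>>> step_arm(
  commands="4 -0.7 12 0 -0.003 0; 4 0 12 0 0 0; 1.5 0 5 0 0 0; 0 0 0 0 0 0; 0 0 0 0 0 0; 0 0 0 0 0 0",
)

```text
t: 28.8
eef_pos: [0.6092, -0.2077, 0.0321]
ee_rot: [3.141, 0.352, 0.15]
force: [-0.9, -0.6, -0.4]
width: 0.0174
```

>>> step_arm(
  commands="0.3 0 0.8 0 0 0; 0 0 0 0 0 0; 0 0 0 0 0 0",
)

```text
t: 29.18
eef_pos: [0.6093, -0.2077, 0.032]
ee_rot: [3.141, 0.352, 0.15]
force: [-1.3, 2.3, 5.0]
width: 0.0176
```

Contact with the mat (5 N). Release, then back out along the tool axis.

>>> step_arm(
  commands="0 0 0 0 0 0; 0 0 0 0 0 0; 0 0 0 0 0 0; 0 0 -20 0 0 0; 0 0 -50 0 0 0; 0 0 -50 0 0 0; 0 0 -40 0 0 0; 0 0 0 0 0 0",
  jaw=45,
)

```text
t: 30.18
eef_pos: [0.6662, -0.1995, 0.1851]
ee_rot: [3.139, 0.345, 0.15]
force: [0.5, 0.6, -0.8]
width: 0.0449
```

>>> step_arm(
  commands="0 0 0 0 0 0; 0 0 0 0 0 0; 0 0 0 0 0 0",
)

```text
t: 30.55
eef_pos: [0.6632, -0.1994, 0.1807]
ee_rot: [3.141, 0.354, 0.15]
force: [-0.2, -0.6, 0.6]
width: 0.0449
```

```bash
python3 - <<'E'
from h import *
import pickle
st=get_state();print(np.round(st["eef_pos"],3),st["width"],st["t"])
p=grab_frame("wrist");save(p,"w17");pickle.dump((st,p),open("p17.pkl","wb"))
q=grab_frame("scene");save(q,"scene17")
t=grab_frame("top");save(t,"top17")
a=pickle.load(open("p0.pkl","rb"))[1]["top"]
for n in["cap_a","bottle_a","pen","pill_cup"]:
    print(n,[np.round(r["pixel"],1).tolist() for r in recognise(t,n)],)
E
```

```text
[ 0.663 -0.199  0.181] 0.04494369985117119 30.55
cap_a [[413.0, 168.9]]
bottle_a [[166.8, 252.9], [208.5, 174.1]]
pen [[238.5, 142.4]]
pill_cup [[454.3, 274.5]]
```

View pics/w17.png

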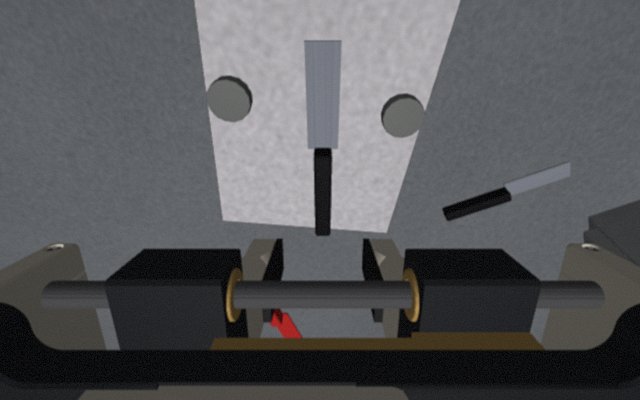

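View pics/scene17.png

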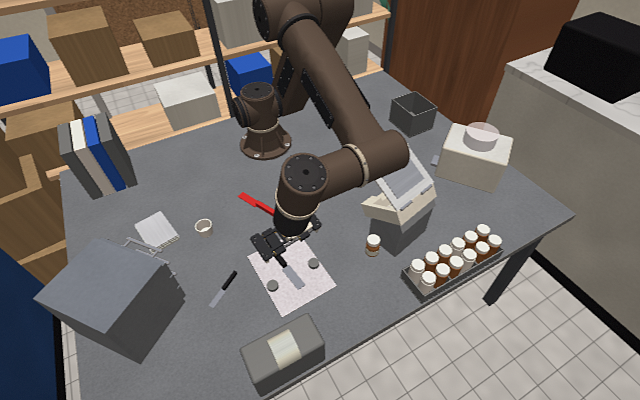

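```bash
python3 - <<'E'
from h import *
import pickle
s,p=pickle.load(open("p17.pkl","rb"))
g=lambda u,z:atz(p,u,z,s)
tip=(g((305,41),.0056)+g((340,41),.0056))/2;br=(g((307,148),.0056)+g((339,148),.0056))/2
print(tip,br,np.linalg.norm(tip-br)); o=tip-.1*(tip-br)/np.linalg.norm(tip-br);print("origin",o)
d=o[:2]-[.6612,-.1917];c,sn=np.cos(.052),np.sin(.052);print("in mat",c*d[0]+sn*d[1],-sn*d[0]+c*d[1])
print("caps",g((230,98),.017),g((403,115),.017))
import numpy as np
a=cv2.imread("pics/top17.png");cv2.imwrite("pics/t17c.png",cv2.resize(a[80:260,140:430],None,fx=2.7,fy=2.7,interpolation=cv2.INTER_CUBIC))
a=cv2.imread("pics/scene17.png");cv2.imwrite("pics/s17c.png",cv2.resize(a[130:310,220:460],None,fx=3.2,fy=3.2,interpolation=cv2.INTER_CUBIC))
E
```

```text
[ 0.7364451  -0.18713729  0.0056    ] [ 0.6418411  -0.20207238  0.0056    ] 0.09577564921653992
origin [ 0.63766842 -0.20273112  0.0056    ]
in mat -0.02407312744562856 -0.009793116073401633
caps [ 0.68320522 -0.1153306   0.017     ] [ 0.69082329 -0.26613135  0.017     ]
```

View pics/t17c.png

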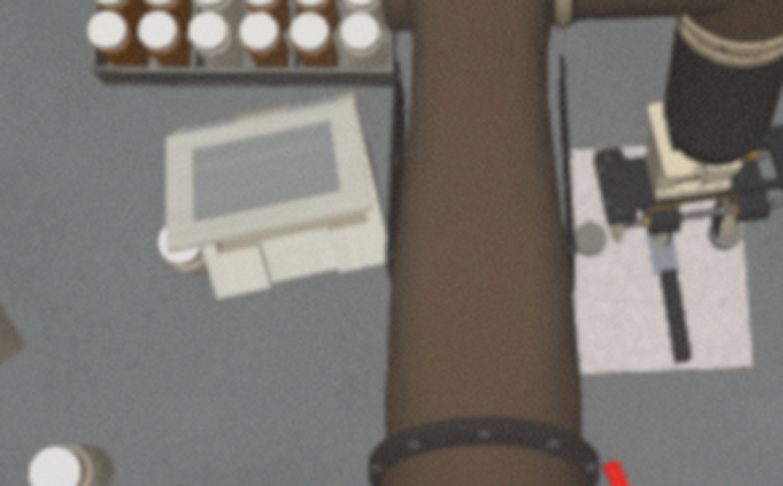

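View pics/s17c.png

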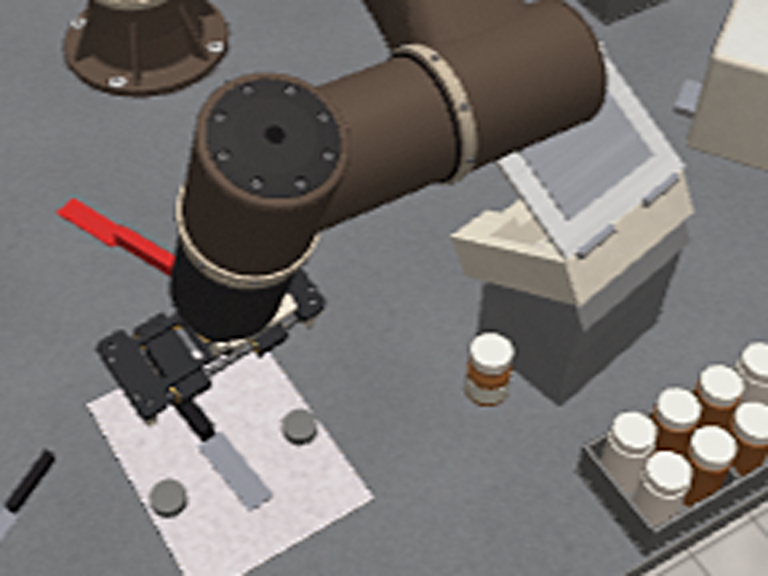

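```bash
python3 -c "
from h import *
st=get_state();print(st['t'],np.round(st['force'],1),np.abs(st['qd']).max());print(job_done())"
```

```text
30.9 [ 0.1 -0.6 -0.2] 0.0014558156468887494
the job is handed in; nothing more can be done
None
```

I levered the sealer cover open with the spatula, laid the spatula back on the mat and handed the job in at 30.9 s. There is no verdict yet.

- **First grip:** with the tool straight down, the arm could not reach the slot at the blade tilt needed, because a joint came up against its range. I laid the spatula back on the mat and gripped it again with the tool tilted 20 degrees.
- **Prying:** by the arm's own pose readings, the blade went 33 mm into the slot at a 28 degree tilt. The scene picture showed the cover still shut. I then lifted the cover in three steps.
- **Cover:** in the scene picture it stood at about 1.1 rad (63 degrees), and it stayed there after I pulled the blade out. The last pictures still show it well open; the arm hides part of it in the scene view.
- **Spatula:** it lies flat and released on the mat, its middle about 24 mm along x and 10 mm along y from the mat's centre.
- **Other things:** the caps measured within about 3 mm of where they started. The pictures show the amber bottle standing by the sealer, and the bottles and cup the network found were at about their starting pixels. I could not confirm the pen at the end: the network's only report for it was on the sealer. It lay clear of everything I did.
- **Disagreement:** the top camera's overlay of the sealer and blade was off by about 2 mm from the other cameras, equally for both. I relied on the wrist and scene cameras.

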